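# Pack the big hub nuts in the parts pan

### The arm

A 6-joint arm with a two-finger parallel gripper is mounted at the origin on the work surface. World frame = base frame: x ahead of the robot, y to its left, z up, the work surface at z = 0. Lengths are in m, angles in rad, forces in N, time in s.
With the tool pointing down it reaches from about 0.375 to 0.925 m from the base axis. Payload 5.7 kg.
Tool frame: the origin (TCP) lies between the finger pads; the fingertips stand 14 mm ahead of it and the grasp point (between the pads) lies 5 mm behind it; z points along the fingers, y is the direction in which the jaws open and shut (so a half turn about z gives the same grasp; the last joint's range is limited). The gripper opens to 85 mm and grips with 20 to 120 N. Pads are 22 mm wide; open, the fingers measure 114 mm over their backs; the gripper's body (76 mm by 85 mm) begins 54 mm behind the grasp point. The pads swing forward as they close: fully open they stand 13 mm farther back than shut.
Start: joints at [1.204, 0.359, 1.51, -0, 1.272, -0.115], TCP at [0.149, 0.581, 0.245] pointing down, gripper open.
Joint ranges: [-2.97, 2.97], [-1.01, 2.36], [0.21, 2.38], [-0.96, 4.11], [0.2, 2.71], [-2.98, 2.98]. Speed limits (rad/s): [2.39, 2.39, 3.14, 3.14, 3.14, 3.14].

### API

Orientations are given as a unit quaternion [w, x, y, z].
In Python, from workcell import robot gives the robot as it stands.
- The arm moves only by the tool jog_arm, never from a script. Its argument "rows" is one flat list of numbers, 5 for each row, row after row: the shift along the tool's x, y, z in mm, then the turn about the tool's z in units of 5 degrees (1.0 is 5 degrees), then the closure, from -1 (fully open) to 1 (shut). A call has 1 to 12 rows; each row is the pose to reach, as a shift and turn from the pose measured when the call began, along the tool's axes at that moment; what a row does not reach only later rows make up. A row lasts 1/10 s, in which the tool goes at most 50 mm and 8.59 degrees, less where a joint would pass 70% of its speed; a pose out of reach is approached as far as the arm can. A call with a gripper value outside its range is refused whole. The fingers move at their own pace and stop on an object; "newtons" is the grip in N (left out, the last holds). Time passes only in rows, so rows that repeat a pose let the fingers close. It gives the time, the measured TCP pose, the force and the opening at its end, in the units of the state.
- robot.observe(): the state, without advancing time (a new reading comes with each control period).
- robot.read_camera(name): name is "side" or "top"; returns the picture (480x640x3 uint8, red, green, blue); there is no depth.
- robot.camera_params(name): a dict with "camera_matrix" (3x3 intrinsics, pixels), "position" and "rotation" of the camera in the world. Camera axes: x right, y down, z forward; pixel columns grow to the right and rows downward; lengths in m; the calibration is good to about 2 mm. A picture is of the moment at which its call begins. camera_params takes no time and is no camera call.
- robot.finish_job(): hands the job in, once; it reports no verdict.
The state is a dict: "clock": time; "qpos": joint angles; "qvel": joint speeds; "effort": joint torques, N m; "tcp_pos": TCP position; "tool_rot": TCP orientation; "wrist_force": force on the tool from outside, world axes, zero at the start; "moment": the same for the moment, N m; "gripper_width": opening from 0.0 (shut) to 1.0 (fully open).
Only numpy, scipy, OpenCV 4.12 (cv2) and the standard library are available. Lean on these libraries where they do the work, as an engineer would, in place of code of your own. Each camera call takes 0.05 s, during which the arm holds its last target.

### The job

Four big nuts go in the round parts pan as one tight, flat, diamond-shaped pack. Two already lie in it side by side: take out the round bush that lies in a hollow beside them and put it in the small wooden box, and nestle the two loose big nuts from the bench into the hollows, one on each side of the pair, so that each sits flat on the pan floor with its flat sides touching both nuts of the pair. The pair must stay together; leave the other things on the bench alone.

Things in the scene. Friction and masses are not known exactly. Their poses are not given: they have to be found in the camera images.
- pan: round shallow aluminium pan, fixed to the bench, outside 230 mm wide at the rim and 22 mm high, inside floor 210 mm wide. The floor is 4 mm thick, so things in the pan stand 4 mm above the bench. Origin: centre of its underside, on the bench
- nut_a: plain steel hexagon nut, 55 mm across the flats (63.5 mm across the corners), 29 mm high, 36 mm plain bore, about 0.4 kg, lying flat. Origin: centre of its underside; z up; its x axis points square out of one flat side (the six flats face 0, 60, 120 ... degrees from x). One of the pair already in the pan; loose, flat against nut_b (gap under 1 mm)
- nut_b: plain steel hexagon nut, 55 mm across the flats (63.5 mm across the corners), 29 mm high, 36 mm plain bore, about 0.4 kg, lying flat. Origin: centre of its underside; z up; its x axis points square out of one flat side (the six flats face 0, 60, 120 ... degrees from x). The other of the pair in the pan; loose: a sideways push of 2 to 4 N slides it, a hard one wedges the pair apart
- nut_c: plain steel hexagon nut, 55 mm across the flats (63.5 mm across the corners), 29 mm high, 36 mm plain bore, about 0.4 kg, lying flat. Origin: centre of its underside; z up; its x axis points square out of one flat side (the six flats face 0, 60, 120 ... degrees from x). Lies loose on the bench, to be packed on either side of the pair
- nut_d: plain steel hexagon nut, 55 mm across the flats (63.5 mm across the corners), 29 mm high, 36 mm plain bore, about 0.4 kg, lying flat. Origin: centre of its underside; z up; its x axis points square out of one flat side (the six flats face 0, 60, 120 ... degrees from x). Lies loose on the bench, to be packed on the other side of the pair
- bush: plain round steel bush (thick tube), 44 mm outside, 26 mm bore, 30 mm high, about 0.22 kg, standing on end in the pan in the hollow on one side of the pair. Origin: centre of its underside, z up along the bore
- box: small open square wooden box, fixed to the bench, 110 x 110 mm outside, 30 mm high, walls 4 mm, floor 4 mm thick, empty. Origin: centre of its underside; x and y along its sides
- small_nut: bystander: smaller steel hexagon nut, 30 mm across the flats, 16 mm high, on the bench; not wanted. Origin: centre of its underside
- bolt: bystander: steel hexagon bolt standing on its head, head 36 mm across flats and 18 mm high, shank 22 mm thick, 78 mm high in all. Origin: centre of its underside
- spanner: bystander: steel spanner 220 mm long lying flat on the bench beyond the pan. Origin: under its middle
- driver: bystander: screwdriver lying on the bench at the left, handle towards the robot. Origin: under its middle
- can: bystander: grey can, 60 mm across, 160 mm high, standing at the right side of the bench. Origin: centre of its underside
- hammer: bystander: hammer lying at the right side of the bench. Origin: under its middle
- mug: bystander: blue mug, 80 mm across, 90 mm high, standing at the left side of the bench. Origin: centre of its underside
There are look-alikes about, which are no part of the job. Leave any yellow look-alike of the nut_c alone. What is shaped like the bush but yellow is not meant.

How it is judged:
By the outcome, as a careful person would: the job done as asked, in the order asked, and still so for the second after the job is handed in, with the robot touching nothing.
It also fails if it takes over 72 s, if anything falls off the work surface, if the arm or the gripper's body presses on something with over 40 N, if the wrist force passes 120 N, or if a joint passes its speed limit or range.

## Working session

There is one attempt and no reset: what is moved stays moved. The work goes in short steps, Python scripts to look and compute and a tool call to move; the robot and the scene stay as the last step left them, time stands still between calls to the robot, and variables do not carry over. Pictures are saved under pics/ and viewed, and the job is handed in when it is done.

Besides the shell and the picture viewer there is one more tool, called after "Call:" as a command line: name --argument value ..., lists and objects as JSON in quotes. jog_arm: Moves the arm, as the interface text tells. Its arguments: {"type":"object","properties":{"rows":{"type":"array"},"newtons":{"type":"number"}},"required":["rows"]}

```bash
ls; mkdir -p pics; python3 - <<'E'
from workcell import robot
import cv2
s=robot.observe()
print(s)
for n in("side","top"):
    p=robot.camera_params(n);print(n,p)
    cv2.imwrite(f"pics/{n}0.png",robot.read_camera(n)[:,:,::-1])
E
```

```text
pics
{'clock': 0.0, 'qpos': array([ 1.20387837e+00,  3.59520144e-01,  1.51146200e+00, -1.41070945e-05,
        1.27249723e+00, -1.15076654e-01]), 'qvel': array([ 1.07534052e-03,  1.45615020e-03,  6.52259660e-04,  1.45957288e-03,
       -1.12601921e-03, -7.44322175e-05]), 'effort': array([ 2.37469707e-03, -5.27615118e+01, -2.78627157e+01,  1.57480855e-05,
        1.31869898e-02, -2.78543388e-05]), 'tcp_pos': array([0.14926896, 0.58044337, 0.2444333 ]), 'tool_rot': array([-2.18607741e-04,  1.25586030e-01,  9.92082284e-01, -9.17706590e-04]), 'wrist_force': array([-0.39417843,  0.11479499,  0.43298221]), 'moment': array([ 0.00303257,  0.0355785 , -0.0152255 ]), 'gripper_width': 0.9976938356129298}
side {'camera_matrix': array([[602.23379847,   0.        , 322.90692685],
       [  0.        , 602.23379847, 234.36143417],
       [  0.        ,   0.        ,   1.        ]]), 'position': array([ 0.25534858, -1.41386804,  0.861515  ]), 'rotation': array([-0.49435868,  0.8625454 , -0.09208095,  0.0560895 ])}
top {'camera_matrix': array([[528.09637281,   0.        , 318.85498226],
       [  0.        , 528.09637281, 245.7162264 ],
       [  0.        ,   0.        ,   1.        ]]), 'position': array([ 0.31984917, -0.00346445,  1.18944022]), 'rotation': array([ 0.07170724, -0.66762047,  0.73698799, -0.07739301])}
```

View pics/side0.png

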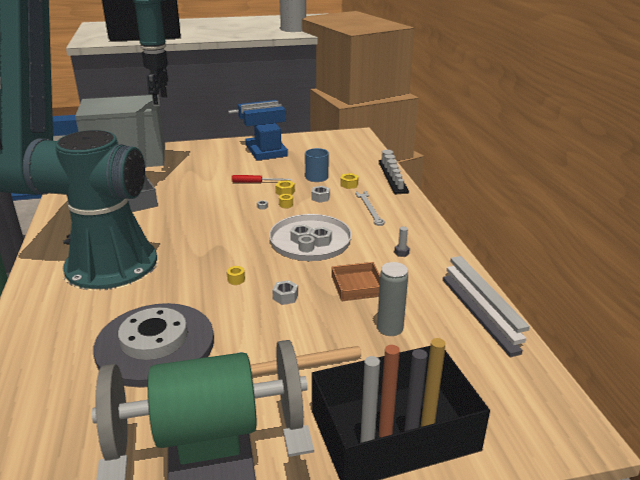

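View pics/top0.png

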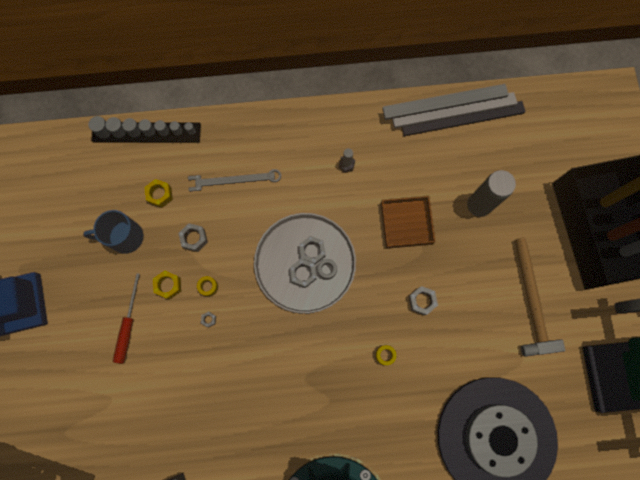

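The top picture shows steel nuts at (193,237) and (424,301). The pair in the pan is at (312,250) and (303,272), with the bush at (326,268). The box is at (407,222). Yellow look-alike nuts are at (157,192) and (166,285). Yellow bushes are at (206,286) and (386,355). The small nut is at (208,319).

```bash
cat > h.py <<'E'
import numpy as np, cv2
from scipy.spatial.transform import Rotation as R
from scipy.optimize import least_squares
import json,os
def rot(q): return R.from_quat([q[1],q[2],q[3],q[0]]).as_matrix()
from workcell import robot
def cam(n):
    p=robot.camera_params(n); return p["camera_matrix"],np.array(p["position"]),rot(p["rotation"])
def proj(n,P):
    K,t,M=cam(n); c=(np.atleast_2d(P)-t)@M; u=c@K.T; return u[:,:2]/u[:,2:]
def ray(n,uv,z):
    K,t,M=cam(n); d=M@np.linalg.inv(K)@np.array([uv[0],uv[1],1.]); return t+d*(z-t[2])/d[2]
def tri(uvs):
    A=np.zeros((3,3));b=np.zeros(3)
    for n,uv in uvs.items():
        K,t,M=cam(n); d=M@np.linalg.inv(K)@np.array([uv[0],uv[1],1.]); d/=np.linalg.norm(d)
        Q=np.eye(3)-np.outer(d,d);A+=Q;b+=Q@t
    return np.linalg.solve(A,b)
def crop(img,c,hw,k,out):
    x,y=c;a=img[y-hw[1]:y+hw[1],x-hw[0]:x+hw[0]]
    a=cv2.resize(a,None,fx=k,fy=k,interpolation=cv2.INTER_CUBIC)
    cv2.imwrite(out,a)
def hexa(x,y,z,a,r=.0635/2):
    t=np.radians(a+30+60*np.arange(6));return np.c_[x+r*np.cos(t),y+r*np.sin(t),np.full(6,z)]
def circ(x,y,z,r,n=48):
    t=np.linspace(0,2*np.pi,n,endpoint=False);return np.c_[x+r*np.cos(t),y+r*np.sin(t),np.full(n,z)]
E
python3 - <<'E'
from h import *
print("base",proj("top",[0,0,0]),proj("side",[0,0,0]))
t=cv2.imread("pics/top0.png");s=cv2.imread("pics/side0.png")
t2=np.clip(t.astype(float)*1.8,0,255).astype(np.uint8)
crop(t2,(305,264),(60,60),10//1,"pics/a.png")
a=cv2.resize(t2[205:325,245:365],(600,600),interpolation=cv2.INTER_CUBIC);cv2.imwrite("pics/tpan.png",a)
a=cv2.resize(s[205:265,260:360],(800,480),interpolation=cv2.INTER_CUBIC);cv2.imwrite("pics/span.png",a)
for i,(c,n) in enumerate([((193,237),"top"),((424,301),"top"),((320,193),"side"),((285,292),"side")]):
    im=t2 if n=="top" else s
    cv2.imwrite(f"pics/n{i}.png",cv2.resize(im[c[1]-20:c[1]+20,c[0]-20:c[0]+20],(390,290) if 0 else (300,300),interpolation=cv2.INTER_CUBIC))
cv2.imwrite("pics/nuts.png",np.vstack([np.hstack([cv2.imread(f"pics/n{i}.png") for i in p]) for p in((0,1),(2,3))]))
print(tri({"top":(193,237),"side":(320,193)}),tri({"top":(424,301),"side":(285,291)}))
E
```

```text
base [[333.69060158 516.06971202]] [[110.23127369 261.52763267]]
[0.61917203 0.25930364 0.01190248] [ 0.42315239 -0.24576953  0.01522181]
```

View pics/tpan.png

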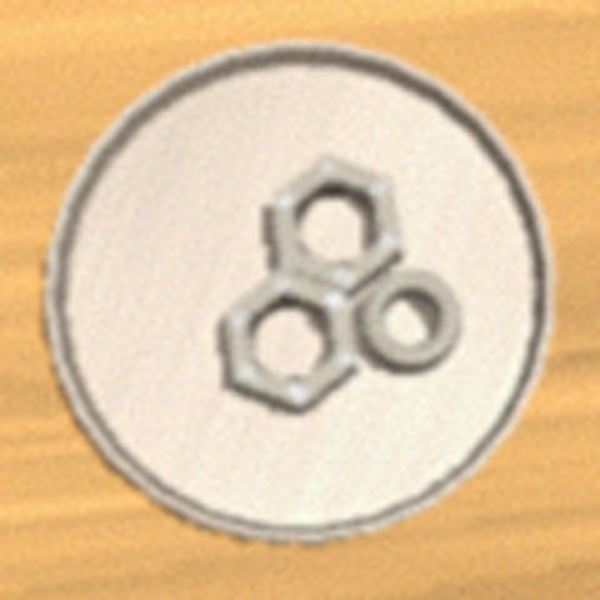

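View pics/span.png

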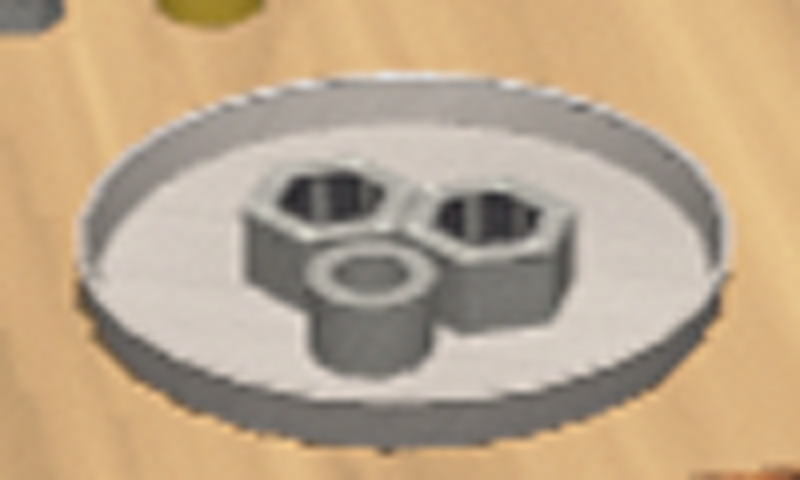

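View pics/nuts.png

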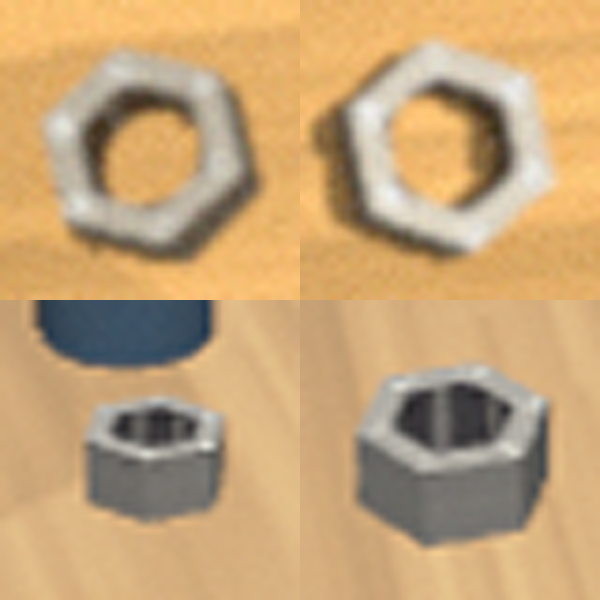

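The pan crop shows the two steel nuts with the grey (not yellow) bush in the hollow on their right. The nut crops show plain grey steel nuts, so these are the right targets. Next I'll fit hexagons and circles to the image edges in each view.

```bash
cat > fit.py <<'E'
from h import *
from scipy.optimize import minimize
from scipy.ndimage import map_coordinates,gaussian_filter
def grad(img,s=0.8):
    g=gaussian_filter(img.astype(float).mean(2),s); gy,gx=np.gradient(g); return gx,gy
def outline(kind,p,z):
    if kind=="hex":
        h=hexa(p[0],p[1],z,np.degrees(p[2])); pts=[]
        for i in range(6):
            for f in np.linspace(.08,.92,12): pts.append(h[i]*(1-f)+h[(i+1)%6]*f)
        return [np.array(pts),circ(p[0],p[1],z,.018)]
    if kind=="bush": return [circ(p[0],p[1],z,.022),circ(p[0],p[1],z,.013)]
    if kind=="pan": return [circ(p[0],p[1],z,.115,120)]
def score(n,G,kind,p,z,sel=None):
    gx,gy=G;t=0
    for i,o in enumerate(outline(kind,p,z)):
        c=np.array([p[0],p[1],z]); o2=c+(o-c)*1.002
        a=proj(n,o);b=proj(n,o2);d=b-a;d/=np.linalg.norm(d,axis=1)[:,None]
        X=map_coordinates(gx,[a[:,1],a[:,0]],order=1);Y=map_coordinates(gy,[a[:,1],a[:,0]],order=1)
        v=np.abs(X*d[:,0]+Y*d[:,1]); t+=np.minimum(v,25).mean()
    return t
def fit(n,img,kind,p0,z):
    G=grad(img);best=None
    angs=[0] if kind!="hex" else np.radians(np.arange(0,60,7.5))
    for a in angs:
        for dx in(-.003,0,.003):
            for dy in(-.003,0,.003):
                p=np.array([p0[0]+dx,p0[1]+dy,a][:3 if kind=="hex" else 2])
                S=np.vstack([p]+[p+np.eye(len(p))[i]*(.003 if i<2 else .1) for i in range(len(p))])
                r=minimize(lambda q:-score(n,G,kind,q,z),p,method="Nelder-Mead",options=dict(initial_simplex=S,xatol=1e-5,fatol=1e-4))
                if np.hypot(*(r.x[:2]-p0[:2]))<.012 and (best is None or r.fun<best.fun):best=r
    return best.x,-best.fun
def draw(n,img,items,x0,y0,w,h,k,out):
    a=cv2.resize(img[y0:y0+h,x0:x0+w],(w*k,h*k),interpolation=cv2.INTER_CUBIC)
    for kind,p,z in items:
        for o in outline(kind,p,z):
            q=proj(n,o);q=((q-[x0,y0]+.5)*k-.5)
            for u in q: cv2.circle(a,(int(round(u[0])),int(round(u[1]))),1,(0,0,255),-1)
    cv2.imwrite(out,a)
E
cat > m0.py <<'E'
from fit import *
t=cv2.imread("pics/top0.png");s=cv2.imread("pics/side0.png")
O={"A":("hex",(312,249),(321,235),.033),"B":("hex",(302,271),(301,231),.033),"C":("hex",(192,236),(320,190),.029),"D":("hex",(424,300),(285,288),.029),"bush":("bush",(326,267),(306,240),.034),"pan":("pan",(305,263),(310,235),.022)}
res={}
for k,(kind,ut,us,z) in O.items():
    pt,ft=fit("top",t,kind,ray("top",ut,z),z); ps,fs=fit("side",s,kind,ray("side",us,z),z)
    d=lambda p:np.round([p[0]*1e3,p[1]*1e3]+([np.degrees(p[2])%60] if len(p)>2 else []),1)
    X=tri({"top":proj("top",[pt[0],pt[1],z])[0],"side":proj("side",[ps[0],ps[1],z])[0]})
    print(k,"top",d(pt),round(ft,1),"side",d(ps),round(fs,1),"tri",np.round(X*1e3,1)); res[k]=(kind,pt,ps,z)
t2=np.clip(t*1.8,0,255).astype(np.uint8)
draw("top",t2,[(r[0],r[1],r[3]) for r in res.values()],245,205,120,120,5,"pics/ov_t.png")
draw("side",s,[(r[0],r[2],r[3]) for r in res.values()],260,205,100,60,8,"pics/ov_s.png")
for i,(n,im,k,x,y) in enumerate([("top",t2,"C",173,217),("top",t2,"D",404,281),("side",s,"C",300,173),("side",s,"D",265,272)]):
    r=res[k];draw(n,im,[(r[0],r[1] if n=="top" else r[2],r[3])],x,y,40,40,7,f"pics/q{i}.png")
cv2.imwrite("pics/ov_n.png",np.vstack([np.hstack([cv2.imread(f"pics/q{i}.png") for i in p]) for p in((0,1),(2,3))]))
E
python3 m0.py
```

```text
Traceback (most recent call last):
  File "m0.py", line 6, in <module>
    pt,ft=fit("top",t,kind,ray("top",ut,z),z); ps,fs=fit("side",s,kind,ray("side",us,z),z)
          ~~~^^^^^^^^^^^^^^^^^^^^^^^^^^^^^^^^
  File "fit.py", line 30, in fit
    r=minimize(lambda q:-score(n,G,kind,q,z),p,method="Nelder-Mead",options=dict(initial_simplex=S,xatol=1e-5,fatol=1e-4))
  File "fit.py", line 30, in <lambda>
    r=minimize(lambda q:-score(n,G,kind,q,z),p,method="Nelder-Mead",options=dict(initial_simplex=S,xatol=1e-5,fatol=1e-4))
                         ~~~~~^^^^^^^^^^^^^^
  File "fit.py", line 18, in score
    a=proj(n,o);b=proj(n,o2);d=b-a;d/=np.linalg.norm(d,axis=1)[:,None]
  File "h.py", line 10, in proj
    K,t,M=cam(n); c=(np.atleast_2d(P)-t)@M; u=c@K.T; return u[:,:2]/u[:,2:]
          ~~~^^^
  File "h.py", line 8, in cam
    p=robot.camera_params(n); return p["camera_matrix"],np.array(p["position"]),rot(p["rotation"])
ValueError: time passes only in moves, steps and waits
```

```bash
python3 - <<'E'
s=open("h.py").read()
s=s.replace('''def cam(n):
    p=robot''','''from functools import lru_cache
@lru_cache(None)
def cam(n):
    p=robot''');open("h.py","w").write(s)
E
time python3 m0.py
```

```text
Traceback (most recent call last):
  File "m0.py", line 6, in <module>
    pt,ft=fit("top",t,kind,ray("top",ut,z),z); ps,fs=fit("side",s,kind,ray("side",us,z),z)
                                                     ~~~^^^^^^^^^^^^^^^^^^^^^^^^^^^^^^^^^^
  File "fit.py", line 32, in fit
    return best.x,-best.fun
           ^^^^^^
AttributeError: 'NoneType' object has no attribute 'x'

real	0m35.920s
user	0m35.129s
sys	0m0.184s
```

```bash
sed -i 's/ps,fs=fit("side",s,kind,ray("side",us,z),z)/ps,fs=fit("side",s,kind,pt,z)/' m0.py; python3 m0.py
```

```text
A top [555.6  -1.2  37. ] 21.0 side [554.2  -9.4  39.5] 27.9 tri [556.3  -1.1  28.2]Traceback (most recent call last):
  File "m0.py", line 6, in <module>
    pt,ft=fit("top",t,kind,ray("top",ut,z),z); ps,fs=fit("side",s,kind,pt,z)
                                                     ~~~^^^^^^^^^^^^^^^^^^^^
  File "fit.py", line 32, in fit
    return best.x,-best.fun
           ^^^^^^
AttributeError: 'NoneType' object has no attribute 'x'
```

```bash
sed -i 's/<.012/<.02/' fit.py; sed -i 's/ps,fs=fit("side",s,kind,pt,z)/ps,fs=fit("side",s,kind,ray("side",us,z) if k!="pan" else pt,z)/' m0.py; python3 m0.py
```

```text
A top [555.6  -1.2  37. ] 21.0 side [561.  -18.3  47.1] 37.5 tri [561.3  -1.5  22.5]
B top [505.1  22.   25.8] 22.3 side [508.8   6.5  32.6] 35.9 tri [509.1  22.   23.7]
C top [618.9 258.9  39.1] 19.9 side [614.8 247.9  38. ] 33.2 tri [618.9 260.3  23. ]
D top [ 423.9 -242.8   35.5] 27.0 side [ 422.  -251.1   43. ] 36.1 tri [ 423.8 -243.8   23.8]
bush top [509.3 -32.2] 23.6 side [513.2 -46.7] 31.3 tri [513.3 -32.7  25.2]
pan top [533.2  14.3] 7.6 side [531.2   4.2] 13.3 tri [533.8  14.5  16. ]
```

View pics/ov_t.png

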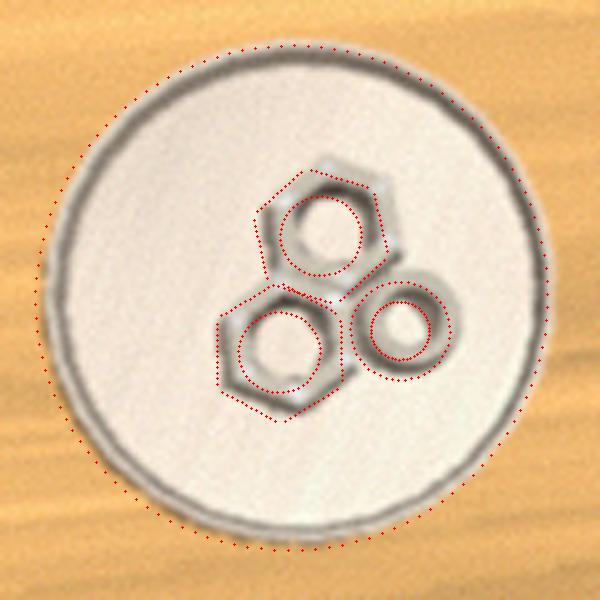

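View pics/ov_s.png

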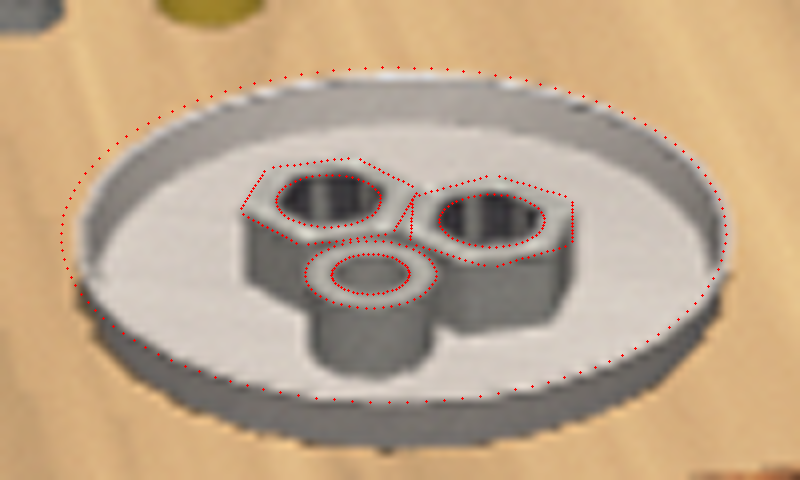

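View pics/ov_n.png

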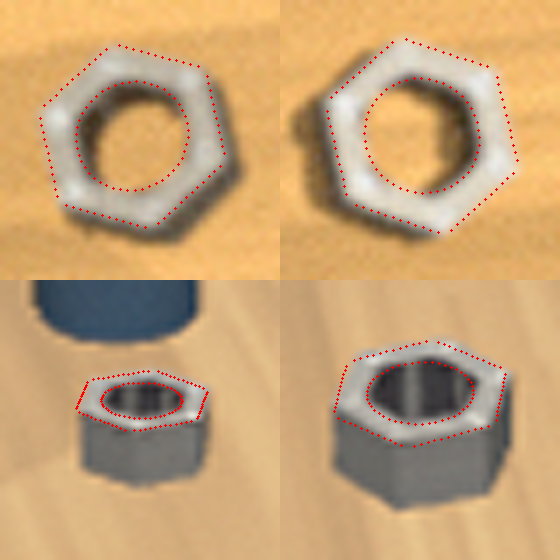

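The fits hold in the side view and on the loose nuts. They failed on the pair in the top view because contrast is low, so I'll enlarge that area and read the corners by eye.

```bash
python3 - <<'E'
from h import *
t=cv2.imread("pics/top0.png")[230:290,280:345].astype(float)
t=cv2.resize(t,(780,720),interpolation=cv2.INTER_LANCZOS4)[:600]
t=np.clip((t-60)*2.2,0,255).astype(np.uint8)
for i in range(0,780,60): cv2.line(t,(i,0),(i,6),(0,0,255),1);cv2.putText(t,str(280+i//12),(i,18),0,.4,(0,0,255))
for i in range(0,600,60): cv2.line(t,(0,i),(6,i),(0,0,255),1);cv2.putText(t,str(230+i//12),(8,i+4),0,.4,(0,0,255))
cv2.imwrite("pics/z.png",t)
print(robot.observe()["tcp_pos"],proj("side",[.149,.580,.2305]),proj("top",[.149,.58,.2305]))
s=cv2.imread("pics/side0.png")[40:120,110:210]
cv2.imwrite("pics/grip.png",cv2.resize(s,(750,600),interpolation=cv2.INTER_CUBIC))
E
```

```text
[0.14929081 0.58054463 0.24453609] [[160.12160459 103.51932661]] [[-13.92943746 496.84531304]]
```

View pics/z.png

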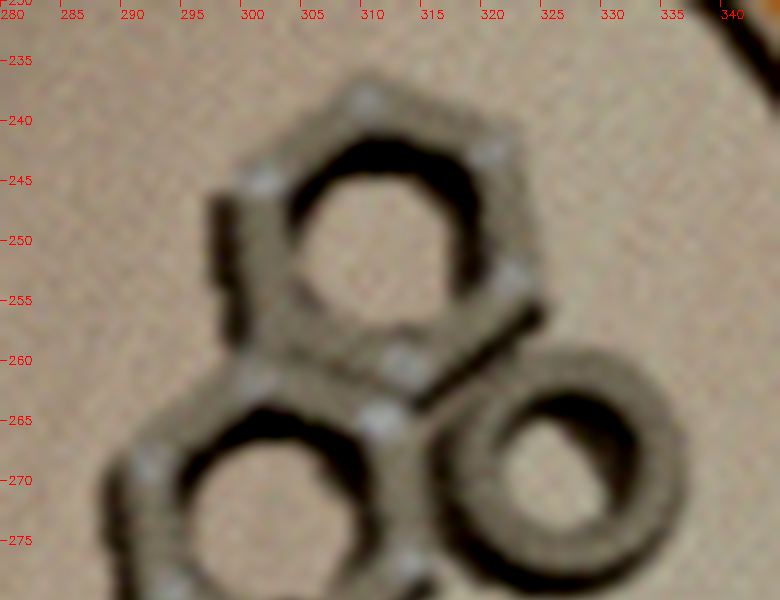

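View pics/grip.png

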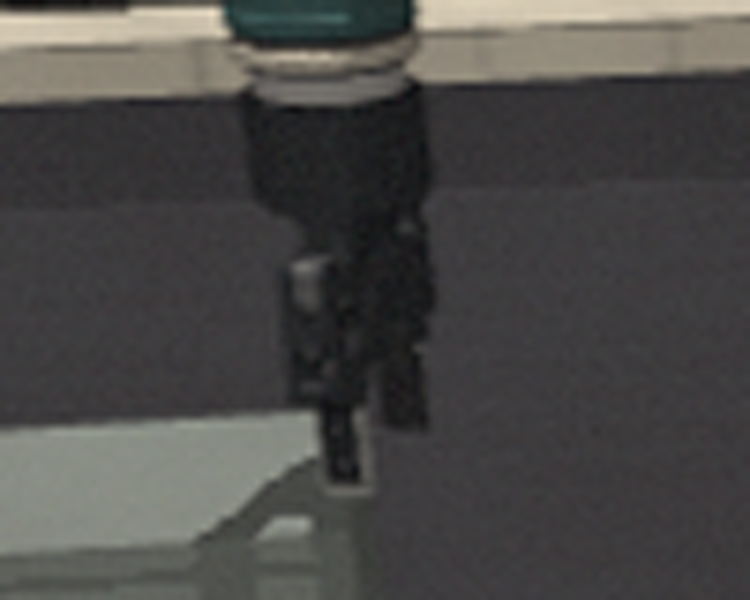

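Read at 12x, the pair's centres in the top view are about (311.8,248.5) and (303.1,271.9), and the bush is near (327,268). Next I'll fit the pair as one rigid unit.

```bash
cat > pair.py <<'E'
from fit import *
def fpair(n,img,c0,th0,z=.033,gap=.0004,rng=.005):
    G=grad(img,.6)
    def f(q):
        d=np.array([np.cos(q[2]),np.sin(q[2])])*(.0275+gap/2)
        return -sum(score(n,G,"hex",[q[0]+s*d[0],q[1]+s*d[1],q[2]],z) for s in(-1,1))
    best=None
    for dx in np.arange(-rng,rng+1e-9,.0025):
        for dy in np.arange(-rng,rng+1e-9,.0025):
            for dt in(-.08,0,.08):
                p=np.array([c0[0]+dx,c0[1]+dy,th0+dt]);v=f(p)
                if best is None or v<best[0]:best=(v,p)
    S=np.vstack([best[1]]+[best[1]+e for e in np.diag([.002,.002,.05])])
    r=minimize(f,best[1],method="Nelder-Mead",options=dict(initial_simplex=S,xatol=1e-5,fatol=1e-4))
    return r.x,-r.fun
E
cat > m1.py <<'E'
from pair import *
t=cv2.imread("pics/top0.png");s=cv2.imread("pics/side0.png")
A=ray("top",(311.75,248.5),.033);B=ray("top",(303.1,271.9),.033)
print("click",A,B,np.linalg.norm(A-B))
th=np.arctan2(*(A-B)[:2][::-1]);c=(A+B)/2
pt,f=fpair("top",t,c,th);print("top pair",np.round(pt[:2]*1e3,1),np.degrees(pt[2]),f)
cs=(ray("side",(320.6,232),.033)+ray("side",(301,229.5),.033))/2
ps,f=fpair("side",s,cs,th,rng=.01);print("side pair",np.round(ps[:2]*1e3,1),np.degrees(ps[2]),f)
it=lambda p:[("hex",[p[0]+q*np.cos(p[2]),p[1]+q*np.sin(p[2]),p[2]],.033) for q in(-.0277,.0277)]
b,f=fit("top",t,"bush",ray("top",(326.7,267.6),.034),.034);print("bush",b*1e3,f,ray("top",(326.7,267.6),.034))
t2=np.clip((t-50.)*2.2,0,255).astype(np.uint8)
draw("top",t2,it(pt)+[("bush",b,.034)],278,228,65,65,9,"pics/ov_t2.png")
draw("side",s,it(ps),280,215,60,40,10,"pics/ov_s2.png")
E
python3 m1.py
```

```text
click [ 0.56231909 -0.00869966  0.033     ] [0.51147295 0.01543629 0.033     ] 0.05628387150119286
top pair [537.8   3.6] -27.358114475833865 44.01794936280191
side pair [535.8  -5.9] -26.964152711679105 75.24485194442784
bush [509.27861266 -32.21841012] 23.57529159623447 [ 0.51575324 -0.0375606   0.034     ]
```

View pics/ov_t2.png

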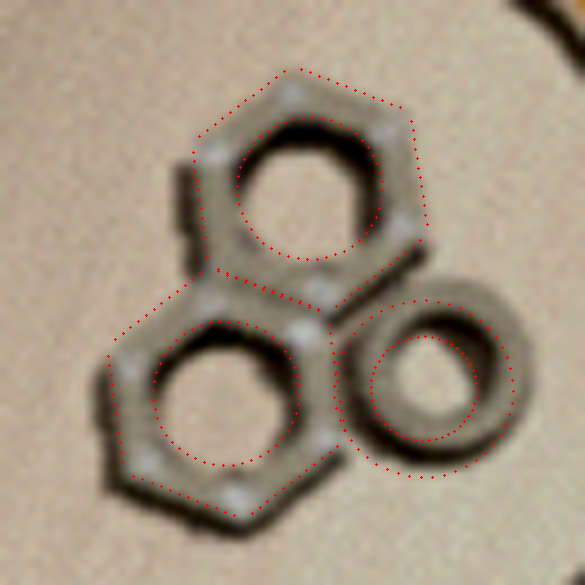

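View pics/ov_s2.png

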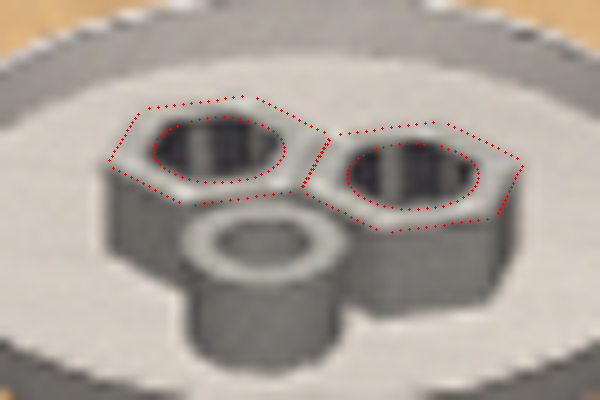

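```bash
cat > mv.py <<'E'
from h import *
def plan(P,yaw):
    s=robot.observe();M=rot(s["tool_rot"]);p=s["tcp_pos"]
    d=M.T@(np.array(P)-p)*1e3
    y=np.degrees(np.arctan2(M[1,1],M[0,1]));dy=(yaw-y+180)%360-180
    return np.round(d,1),round(-dy/5,2),"cur",np.round(p*1e3,1),"yaw",round(y,2),"tilt",np.round(M[:,2],3),"F",np.round(s["wrist_force"],2),"w",round(s["gripper_width"],3),"t",round(s["clock"],2)
if __name__=="__main__":
    import sys
    a=[float(x) for x in sys.argv[1:]]
    print(*plan(np.array(a[:3])/1e3,a[3]))
E
python3 mv.py 512 -42 180 -27.4
```

```text
[-506.4 -512.4   65.3] 20.59 cur [149.3 580.5 244.5] yaw 75.57 tilt [-0.001 -0.002 -1.   ] F [ 0.7   0.54 -0.05] w 1.0 t 0.1
```

Call:
jog_arm --rows '[-34,-34,0,1.7,-1,-68,-68,0,3.4,-1,-102,-102,5,5.1,-1,-136,-136,10,6.8,-1,-170,-170,15,8.5,-1,-204,-204,20,10.2,-1,-238,-238,25,11.9,-1,-272,-272,30,13.6,-1,-306,-306,35,15.3,-1,-340,-340,40,17,-1,-374,-374,45,18.7,-1,-408,-408,50,20.4,-1]'

```text
clock: 1.3
tcp_pos: [0.4432, 0.0817, 0.1949]
tool_rot: [0.0, 0.852, 0.524, -0.001]
wrist_force: [0.9, -0.3, -0.5]
gripper_width: 1.0
```

```bash
python3 mv.py 512 -42 120 -27.4
```

```text
[-79.3 117.2  75. ] 0.12 cur [443.2  81.7 194.9] yaw -26.79 tilt [-0.001 -0.001 -1.   ] F [ 0.88 -0.3  -0.49] w 1.0 t 1.3
```

Call:
jog_arm --rows '[-26,39,20,0,-1,-53,78,40,0,-1,-79.3,117.2,75,0.1,-1,-79.3,117.2,75,0.1,-1,-79.3,117.2,75,0.1,-1]'

```text
clock: 1.8
tcp_pos: [0.5115, -0.043, 0.1185]
tool_rot: [-0.001, 0.855, 0.519, -0.002]
wrist_force: [-0.1, 0.5, 0.1]
gripper_width: 1.0
```

```bash
python3 mv.py 512 -42 120 -27.4; python3 - <<'E'
from h import *
for n in("side","top"): cv2.imwrite(f"pics/{n}1.png",robot.read_camera(n)[:,:,::-1])
s=robot.observe();p=s["tcp_pos"];M=rot(s["tool_rot"])
im=cv2.imread("pics/side1.png");a=cv2.resize(im[140:260,260:380],(600,600),interpolation=cv2.INTER_CUBIC)
b=cv2.imread("pics/top1.png");b=cv2.resize(np.clip(b[190:310,250:370]*2.,0,255).astype(np.uint8),(600,600),interpolation=cv2.INTER_CUBIC)
cv2.imwrite("pics/s1c.png",a);cv2.imwrite("pics/t1c.png",b)
for dz in(.001,.014):
  for y in(-.0425,-.057,.0425,.057): 
    P=p+M@[0,y,dz]; print(dz,y,((proj("side",P)-[260,140]+.5)*5-.5).round(),((proj("top",P)-[250,190]+.5)*5-.5).round())
E
```

```text
[ 1.1 -0.  -1.5] -0.01 cur [511.5 -43.  118.5] yaw -27.44 tilt [-0.004 -0.001 -1.   ] F [-0.07  0.51  0.05] w 1.0 t 1.8
0.001 -0.0425 [[146. 341.]] [[360. 461.]]
0.001 -0.057 [[120. 338.]] [[347. 493.]]
0.001 0.0425 [[302. 362.]] [[435. 272.]]
0.001 0.057 [[329. 366.]] [[448. 240.]]
0.014 -0.0425 [[147. 363.]] [[360. 465.]]
0.014 -0.057 [[121. 360.]] [[347. 498.]]
0.014 0.0425 [[302. 384.]] [[434. 278.]]
0.014 0.057 [[329. 388.]] [[447. 247.]]
```

View pics/s1c.png

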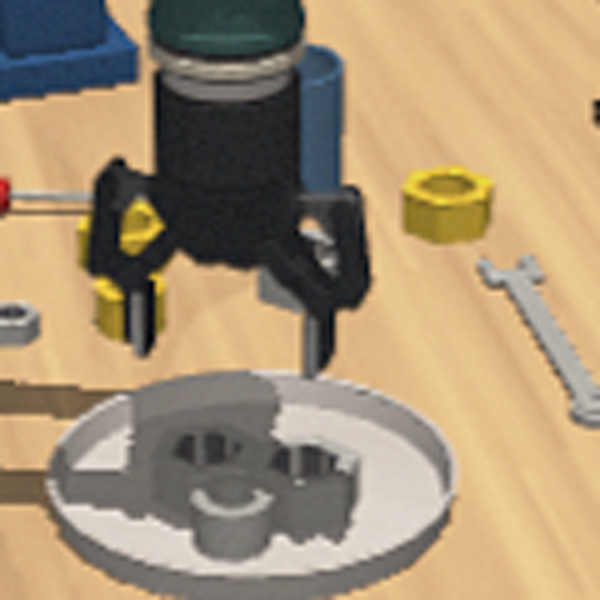

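View pics/t1c.png

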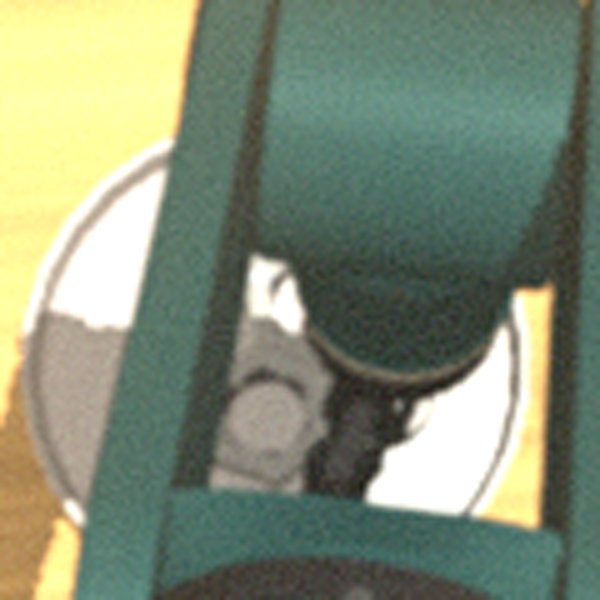

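The side view shows both fingertips, near crop (145,353) and (315,374), in line with the calibration to about 1 px. The top view is blocked by the arm. The two cameras disagree by about 9 mm along y, so I'll use a weighted compromise and measure the true offset once the bush is set down. Descending now.

```bash
python3 mv.py 513 -42 50 -27.4;python3 mv.py 513 -42 23 -27.4
```

```text
[ 0.2  2.2 70. ] 0.02 cur [511.1 -41.1 120.1] yaw -27.3 tilt [-0.002 -0.001 -1.   ] F [-0.15 -0.04 -0.05] w 1.003 t 1.9
[ 0.2  2.3 97. ] 0.02 cur [511.1 -41.1 120.1] yaw -27.3 tilt [-0.002 -0.001 -1.   ] F [-0.15 -0.04 -0.05] w 1.003 t 1.9
```

Call:
jog_arm --rows '[0,2,30,0,-1,0,2,55,0,-1,0,2,70,0,-1,0,2,80,0,-1,0,2,88,0,-1,0,2,93,0,-1,0,2,97,0,-1,0,2,97,0,-1]'

```text
clock: 2.7
tcp_pos: [0.5127, -0.042, 0.0231]
tool_rot: [-0.0, 0.854, 0.52, -0.001]
wrist_force: [-0.1, 0.9, 0.3]
gripper_width: 1.005
```

```bash
python3 mv.py 513 -42 23 -27.4; python3 - <<'E'
from h import *
n="side"; cv2.imwrite(f"pics/{n}2.png",robot.read_camera(n)[:,:,::-1])
im=cv2.imread("pics/side2.png");a=cv2.resize(im[180:280,250:370],(720,600),interpolation=cv2.INTER_CUBIC)
cv2.imwrite("pics/s2c.png",a)
E
```

```text
[0.1 0.3 0.1] 0.02 cur [512.7 -42.   23.1] yaw -27.3 tilt [-0.002 -0.001 -1.   ] F [-0.13  0.94  0.32] w 1.005 t 2.7
```

View pics/s2c.png

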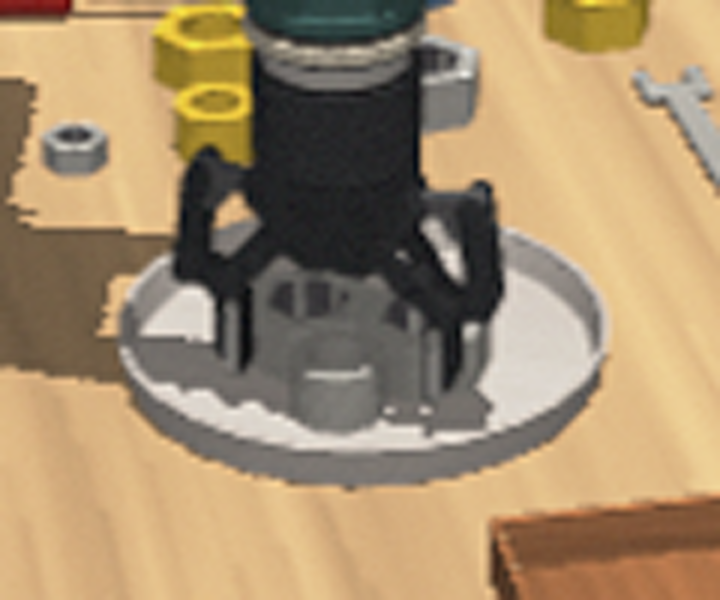

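The fingers straddle the bush, with tips near (235,365) and (440,390) and the bush at (335,395). Closing gently.

Call:
jog_arm --rows '[0,0,0,0,0.0,0,0,0,0,0.2,0,0,0,0,0.5,0,0,0,0,0.5,0,0,0,0,0.5,0,0,0,0,0.5]' --newtons 25

```text
clock: 3.35
tcp_pos: [0.5129, -0.0422, 0.0237]
tool_rot: [-0.0, 0.854, 0.52, -0.001]
wrist_force: [-1.5, 0.6, 5.7]
gripper_width: 0.506
```

```bash
python3 mv.py 513 -42 23 -27.4; python3 - <<'E'
from h import *
n="side"; cv2.imwrite(f"pics/{n}3.png",robot.read_camera(n)[:,:,::-1])
im=cv2.imread("pics/side3.png");a=cv2.resize(im[180:280,250:370],(720,600),interpolation=cv2.INTER_CUBIC)
cv2.imwrite("pics/s3c.png",a)
E
```

```text
[ 0.2 -0.   0.7] 0.02 cur [512.9 -42.2  23.7] yaw -27.3 tilt [-0.001 -0.001 -1.   ] F [-1.52  0.63  5.75] w 0.506 t 3.35
```

View pics/s3c.png

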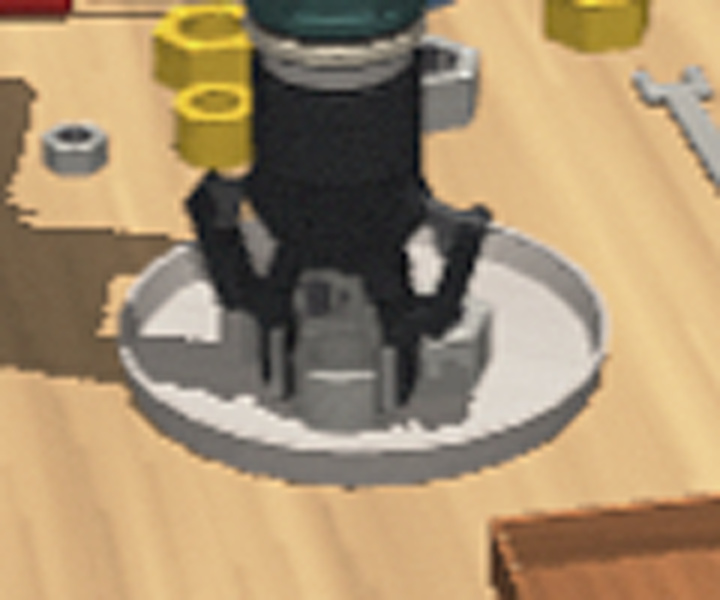

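Bush gripped: the opening of 0.506 is about 43 mm. Lifting it and locating the box.

Call:
jog_arm --rows '[0,0,-8,0,0.5,0,0,-25,0,0.5,0,0,-50,0,0.5,0,0,-80,0,0.5,0,0,-100,0,0.5,0,0,-100,0,0.5]'

```text
clock: 4.0
tcp_pos: [0.5151, -0.0425, 0.1266]
tool_rot: [0.002, 0.854, 0.52, 0.001]
wrist_force: [0.1, -0.1, -1.4]
gripper_width: 0.507
```

```bash
python3 mv.py 513 -42 23 -27.4; python3 - <<'E'
from h import *
n="side"; cv2.imwrite(f"pics/{n}4.png",robot.read_camera(n)[:,:,::-1])
im=cv2.imread("pics/side4.png");a=cv2.resize(im[180:280,250:370],(480,400),interpolation=cv2.INTER_CUBIC)
b=cv2.imread("pics/top0.png");b=cv2.resize(np.clip(b[180:260,370:450]*2.,0,255).astype(np.uint8),(400,400),interpolation=cv2.INTER_CUBIC)
c=cv2.imread("pics/side0.png");c=cv2.resize(c[250:310,320:400],(320,240),interpolation=cv2.INTER_CUBIC)
o=np.zeros((600,800,3),np.uint8);o[:400,:400]=b;o[400-400:400,400:800]=a[:,40:440];o[-240:,:320][40:]=c[40:] 
cv2.imwrite("pics/c4.png",o)
E
```

```text
[ -0.5  -2.6 103.5] 0.02 cur [515.1 -42.5 126.6] yaw -27.3 tilt [ 0.004 -0.002 -1.   ] F [ 0.11 -0.15 -1.45] w 0.507 t 4.0
```

View pics/c4.png

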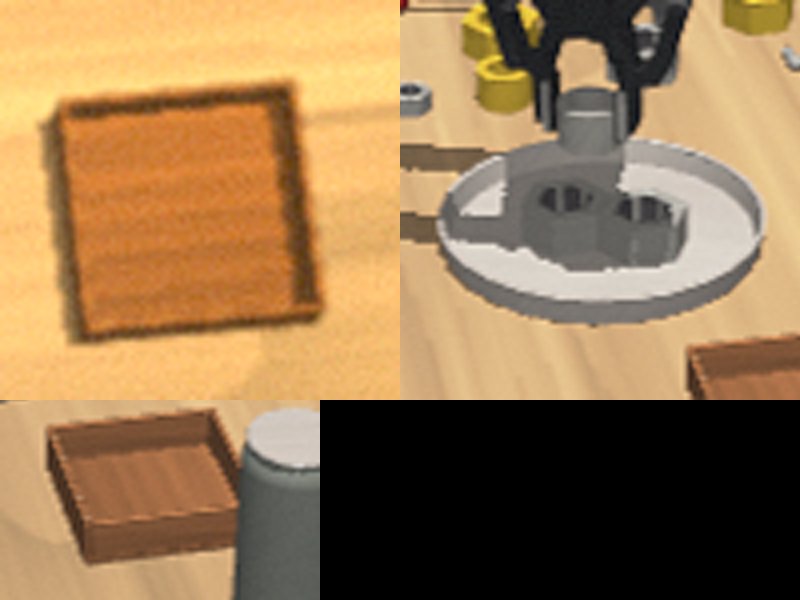

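```bash
python3 - <<'E'
from h import *
c=[ray("top",(370+(x+.5)/5-.5,180+(y+.5)/5-.5),.03) for x,y in((57,97),(296,80),(325,318),(80,338))]
c=np.array(c)*1e3;print(c.round(1),c.mean(0))
for i in range(4):
    d=c[(i+1)%4]-c[i];print(np.linalg.norm(d),np.degrees(np.arctan2(d[1],d[0])))
E
python3 mv.py 575 -203 126 -8; python3 mv.py 575 -203 26 -8
```

```text
[[ 662.5 -177.5   30. ]
 [ 659.7 -287.4   30. ]
 [ 547.8 -284.5   30. ]
 [ 549.5 -173.9   30. ]] [ 604.88469879 -230.81376374   30.        ]
109.97370081858386 -91.4471460715562
111.950203893058 178.53410991500448
110.67155384089028 89.09206469082532
112.99406824665616 -1.8170939810265716
[-114.8  127.9   -0.7] -3.86 cur [514.1 -42.3 125. ] yaw -27.3 tilt [ 0.002 -0.002 -1.   ] F [ 0.33  0.3  -1.44] w 0.508 t 4.05
[-114.8  127.6   99.3] -3.86 cur [514.1 -42.3 125. ] yaw -27.3 tilt [ 0.002 -0.002 -1.   ] F [ 0.33  0.3  -1.44] w 0.508 t 4.05
```

```bash
python3 mv.py 604 -234 126 -1.5; python3 mv.py 604 -234 26 -1.5
```

```text
[-129.1  167.9   -0.6] -5.16 cur [514.1 -42.3 125. ] yaw -27.3 tilt [ 0.002 -0.002 -1.   ] F [ 0.33  0.3  -1.44] w 0.508 t 4.05
[-129.   167.6   99.4] -5.16 cur [514.1 -42.3 125. ] yaw -27.3 tilt [ 0.002 -0.002 -1.   ] F [ 0.33  0.3  -1.44] w 0.508 t 4.05
```

Call:
jog_arm --rows '[-26,34,0,-1,0.5,-52,67,0,-2,0.5,-78,101,0,-3,0.5,-104,134,0,-4.2,0.5,-129,168,0,-5.2,0.5,-129,168,30,-5.2,0.5,-129,168,60,-5.2,0.5,-129,168,80,-5.2,0.5,-129,168,92,-5.2,0.5,-129,168,97,-5.2,0.5,-129,168,97,-5.2,0.5]'

```text
clock: 5.15
tcp_pos: [0.6038, -0.2338, 0.0275]
tool_rot: [0.0, 0.715, 0.699, -0.0]
wrist_force: [0.8, -0.4, -1.9]
gripper_width: 0.509
```

```bash
python3 mv.py 604 -234 24 -1.5; python3 - <<'E'
from h import *
n="side"; cv2.imwrite(f"pics/{n}5.png",robot.read_camera(n)[:,:,::-1])
im=cv2.imread("pics/side5.png");a=cv2.resize(im[200:320,310:430],(600,600),interpolation=cv2.INTER_CUBIC)
cv2.imwrite("pics/s5c.png",a)
E
```

```text
[-0.2  0.2  3.5] 0.04 cur [ 603.8 -233.8   27.5] yaw -1.29 tilt [ 0.    -0.001 -1.   ] F [ 0.77 -0.41 -1.9 ] w 0.509 t 5.15
```

View pics/s5c.png

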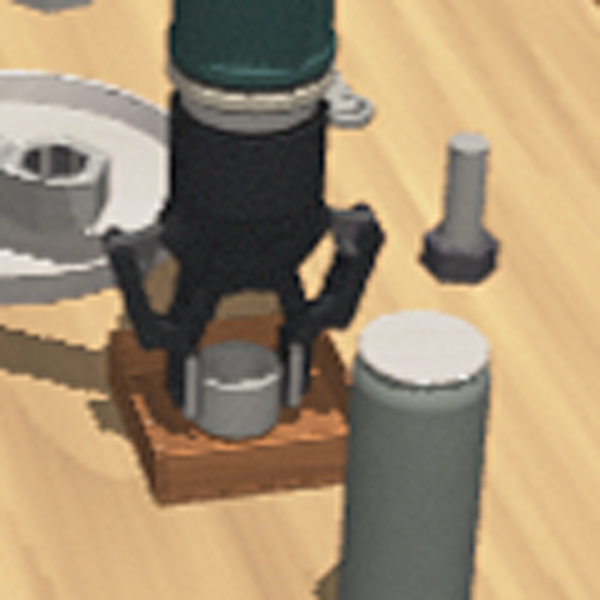

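Call:
jog_arm --rows '[0,0,1.5,0,0.5,0,0,3,0,0.5,0,0,3.5,0,0.5,0,0,3.5,0,0.2,0,0,3.5,0,-0.25,0,0,3,0,-0.25,0,0,3,0,-0.25]'

```text
clock: 5.9
tcp_pos: [0.6048, -0.2343, 0.0258]
tool_rot: [0.001, 0.715, 0.699, 0.0]
wrist_force: [-0.3, 0.0, -0.4]
gripper_width: 0.625
```

```bash
python3 mv.py 604 -234 140 -1.5
```

```text
[   0.    -0.5 -114.2] 0.04 cur [ 604.8 -234.3   25.8] yaw -1.29 tilt [ 0.002 -0.002 -1.   ] F [-0.29  0.04 -0.37] w 0.625 t 5.9
```

Call:
jog_arm --rows '[0,0,-20,0,-0.25,0,0,-50,0,-0.25,0,0,-90,0,-0.5,0,-40,-94,1,-1,0,-85,-94,2,-1,0,-130,-94,3,-1,-5,-175,-94,4,-1,-10,-181,-94,4.6,-1,-10,-181,-94,4.6,-1]'

```text
clock: 6.8
tcp_pos: [0.4219, -0.2402, 0.1197]
tool_rot: [0.001, 0.841, 0.542, 0.0]
wrist_force: [0.6, -0.1, -0.0]
gripper_width: 1.002
```

```bash
python3 mv.py 423 -244 120 -24.5; python3 - <<'E'
from h import *
for n in("side","top"): cv2.imwrite(f"pics/{n}6.png",robot.read_camera(n)[:,:,::-1])
b=cv2.imread("pics/top6.png");b=np.clip(b*1.7,0,255).astype(np.uint8);cv2.imwrite("pics/t6c.png",cv2.resize(b[180:340,250:450],(750,600),interpolation=cv2.INTER_CUBIC))
im=cv2.imread("pics/side6.png");a=cv2.resize(im[200:320,250:410],(800,600),interpolation=cv2.INTER_CUBIC)
cv2.imwrite("pics/s6c.png",a)
E
```

```text
[-3.   2.5 -0.3] 0.02 cur [ 421.9 -240.2  119.7] yaw -24.42 tilt [ 0.002 -0.002 -1.   ] F [ 0.58 -0.14 -0.  ] w 1.002 t 6.8
```

View pics/t6c.png

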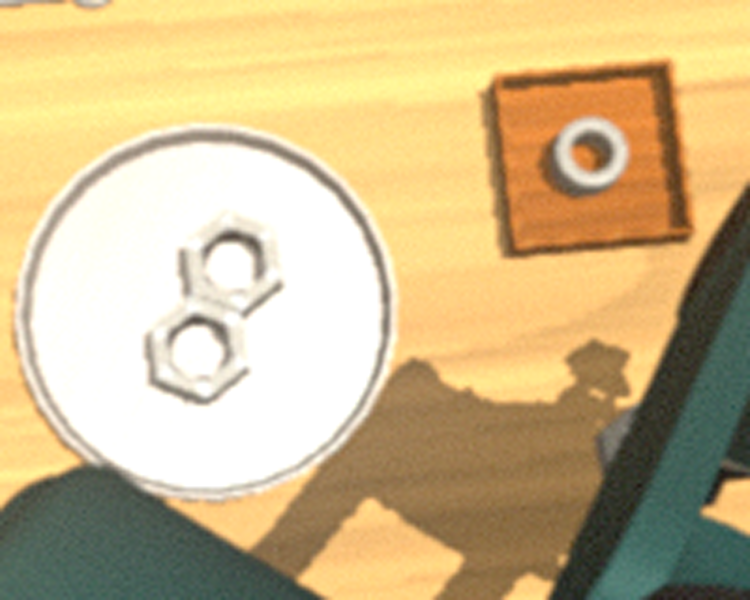

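View pics/s6c.png

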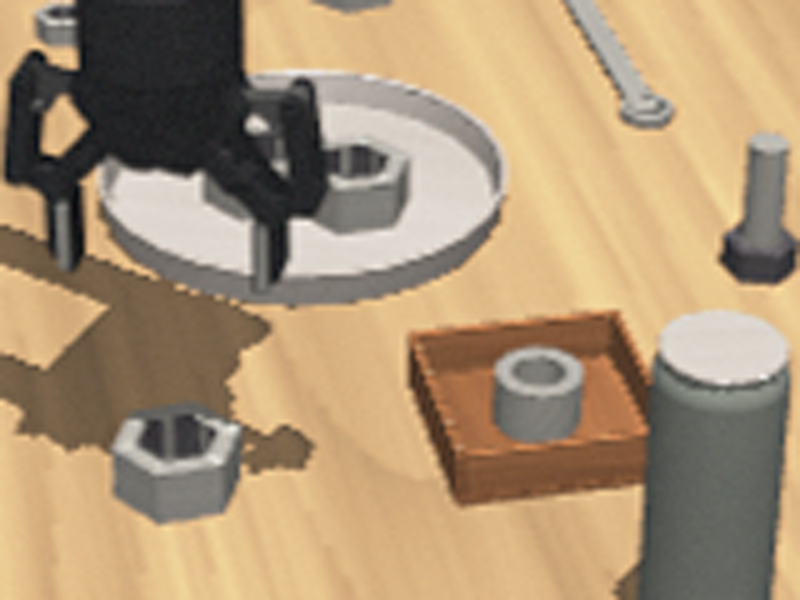

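The bush stands in the box, at side crop (538,395) and top crop (590,155), and the pair is still together. Next I'll fit the bush position in both views and compare it with the tool position at release.

```bash
cat > m2.py <<'E'
from pair import *
t=cv2.imread("pics/top6.png");s=cv2.imread("pics/side6.png")
b,f=fit("top",t,"bush",ray("top",(407.2,220.7),.034),.034);print("bush top",b*1e3,f)
c,f=fit("side",s,"bush",ray("side",(357.2,274),.034),.034);print("bush side",c*1e3,f)
pt,f=fpair("top",t,(.5378,.0036),np.radians(-27.4));print("pair",pt[:2]*1e3,np.degrees(pt[2]),f)
print(tri({"top":proj("top",[*b,.034])[0],"side":proj("side",[*c,.034])[0]}))
t2=np.clip((t-30.)*2.2,0,255).astype(np.uint8)
draw("top",t2,[("bush",b,.034)],380,190,60,60,8,"pics/q0.png")
draw("side",s,[("bush",c,.034)],330,250,60,60,8,"pics/q1.png")
cv2.imwrite("pics/q.png",cv2.resize(np.hstack([cv2.imread("pics/q0.png"),cv2.imread("pics/q1.png")]),(800,400)))
E
python3 m2.py
```

```text
bush top [ 606.2875909  -230.40539008] 39.558781530679155
bush side [ 604.57634902 -237.48708806] 41.75829905304643
pair [537.92639901   3.69803605] -27.618035944705365 52.70293780800991
[ 0.60689793 -0.23118872  0.02965412]
```

View pics/q.png

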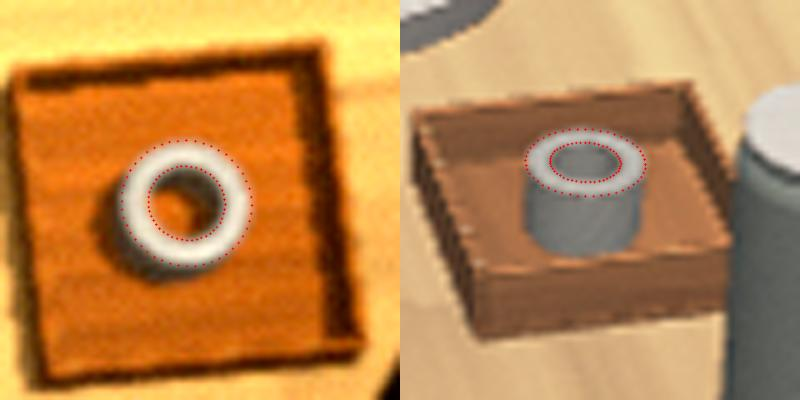

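```bash
python3 mv.py 421.7 -246 20 -24.5
```

```text
[-5.9 -0.8 99.9] 0.05 cur [ 424.4 -240.7  119.9] yaw -24.25 tilt [ 0.004 -0.003 -1.   ] F [ 0.07 -0.03  0.51] w 0.997 t 6.9
```

Call:
jog_arm --rows '[-3,0,30,0,-1,-6,-1,60,0,-1,-6,-1,80,0,-1,-6,-1,92,0,-1,-6,-1,99,0,-1,-6,-1,100,0,-1,-6,-1,100,0,-1]'

```text
clock: 7.6
tcp_pos: [0.4221, -0.2463, 0.0203]
tool_rot: [0.003, 0.84, 0.543, 0.001]
wrist_force: [0.4, -0.7, 0.3]
gripper_width: 1.003
```

```bash
python3 mv.py 421.7 -246 20 -24.5; python3 - <<'E'
from h import *
n="side"; cv2.imwrite(f"pics/{n}7.png",robot.read_camera(n)[:,:,::-1])
im=cv2.imread("pics/side7.png");a=cv2.resize(im[240:320,230:330],(750,600),interpolation=cv2.INTER_CUBIC)
cv2.imwrite("pics/s7c.png",a)
E
python3 mv.py 421.7 -246 20 -24.5
```

```text
[ 0.1 -0.5  0.3] 0.06 cur [ 422.1 -246.3   20.3] yaw -24.21 tilt [ 0.005 -0.003 -1.   ] F [ 0.37 -0.73  0.34] w 1.003 t 7.6
[ 0.2 -0.6  0.5] 0.05 cur [ 422.2 -246.4   20.5] yaw -24.23 tilt [ 0.005 -0.004 -1.   ] F [-0.01  0.03 -0.31] w 0.997 t 7.65
```

View pics/s7c.png

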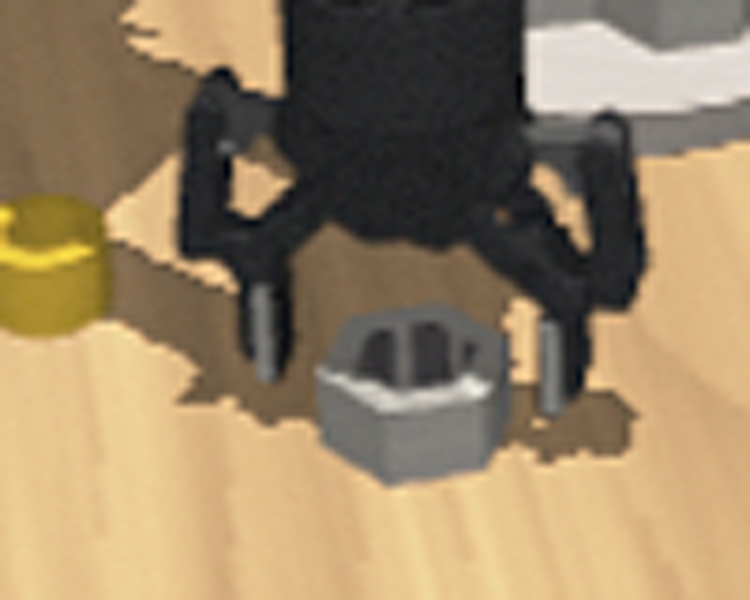

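The fingers straddle nut D, with tips at (265,378) and (553,408). I'll squeeze it, open, turn 60°, and squeeze again so it is centred in two directions.

Call:
jog_arm --rows '[0,0,0,0,0.0,0,0,0,0,0.3,0,0,0,0,0.3,0,0,0,0,0.3,0,0,0,0,0.3,0,0,0,0,0.3]' --newtons 25

```text
clock: 8.25
tcp_pos: [0.4224, -0.2465, 0.0213]
tool_rot: [0.003, 0.84, 0.543, 0.001]
wrist_force: [-0.2, 0.7, 5.0]
gripper_width: 0.638
```

```bash
python3 mv.py 421.7 -246 20 35.5
```

```text
[ 0.2 -0.8  1.3] -11.95 cur [ 422.4 -246.5   21.3] yaw -24.23 tilt [ 0.006 -0.004 -1.   ] F [-0.25  0.67  5.01] w 0.638 t 8.25
```

Call:
jog_arm --rows '[0,0,0,0,-0.6,0,0,0,0,-1,0,0,0,-1.7,-1,0,0,0,-3.4,-1,0,0,0,-5.1,-1,0,0,0,-6.8,-1,0,0,0,-8.5,-1,0,0,0,-10.2,-1,0,0,0,-12,-1,0,0,0,-12,-1,0,0,0,-12,-1]'

```text
clock: 9.35
tcp_pos: [0.4224, -0.2466, 0.0213]
tool_rot: [0.004, 0.457, 0.889, -0.001]
wrist_force: [-0.2, -0.5, -0.3]
gripper_width: 1.003
```

```bash
python3 mv.py 422.4 -246.5 20.5 35.77
```

```text
[0.  0.1 0.8] -0.04 cur [ 422.4 -246.6   21.3] yaw 35.55 tilt [ 0.006 -0.004 -1.   ] F [-0.19 -0.47 -0.34] w 1.003 t 9.35
```

Call:
jog_arm --rows '[0,0,0,0,0.0,0,0,0,0,0.3,0,0,0,0,0.3,0,0,0,0,0.3,0,0,0,0,0.3,0,0,0,0,-0.6,0,0,0,0,-1,0,0,0,0,-1]'

```text
clock: 10.15
tcp_pos: [0.4222, -0.2465, 0.0212]
tool_rot: [0.004, 0.457, 0.889, -0.001]
wrist_force: [-0.1, -0.8, 0.3]
gripper_width: 1.0
```

Call:
jog_arm --rows '[0,0,0,1.7,-1,0,0,0,3.4,-1,0,0,0,5.1,-1,0,0,0,6.8,-1,0,0,0,8.5,-1,0,0,0,10.2,-1,0,0,0,12,-1,0,0,0,12,-1,0,0,0,12,0,0,0,0,12,0.3,0,0,0,12,0.3,0,0,0,12,0.3]'

```text
clock: 11.35
tcp_pos: [0.4222, -0.2465, 0.0212]
tool_rot: [0.003, 0.84, 0.542, 0.001]
wrist_force: [0.1, -0.6, 1.7]
gripper_width: 0.636
```

```bash
python3 mv.py 422.4 -246.5 20.5 35.77
```

```text
[0.1 0.2 0.7] -12.03 cur [ 422.2 -246.5   21.2] yaw -24.37 tilt [ 0.006 -0.004 -1.   ] F [ 0.06 -0.59  1.65] w 0.636 t 11.35
```

```bash
cat > m3.py <<'E'
from fit import *
cv2.imwrite("pics/side8.png",robot.read_camera("side")[:,:,::-1])
s0=cv2.imread("pics/side0.png");s=cv2.imread("pics/side8.png");s6=cv2.imread("pics/side6.png")
r={}
for k,im in(("0",s0),("6",s6),("8",s)):
    p,f=fit("side",im,"hex",(.422,-.251),.029);print(k,p[:2]*1e3,np.degrees(p[2])%60,f);r[k]=p
    draw("side",im,[("hex",p,.029)],260,265,50,50,8,f"pics/q{k}.png")
cv2.imwrite("pics/q.png",np.hstack([cv2.imread(f"pics/q{k}.png") for k in"08"]))
E
python3 m3.py
```

```text
0 [ 422.04968813 -251.06383484] 43.00069018162843 36.13719841210454
6 [ 422.59095462 -249.83083369] 27.40064650079866 39.19820715247525
8 [ 424.51640719 -252.24019912] 40.48601663428241 29.322909507349923
```

View pics/q.png

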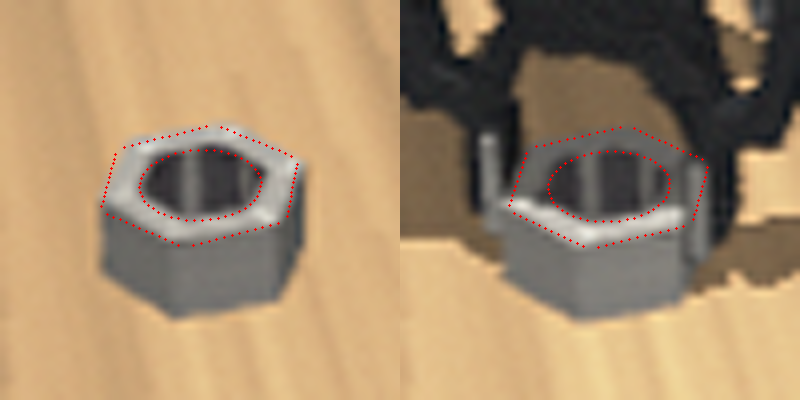

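Nut D is now centred at the TCP, at (422.2,-246.5). That puts the top-camera bias at about (+2.6,+2.9) mm, consistent with the bush measurement. The corrected pair centre is about (535,0.4), yaw -27.5°. Now I'll carry the nut to the hollow, leaving about 2 mm clearance.

```bash
python3 mv.py 511.9 -43.9 120 -27.5
```

```text
[221.4  -1.2 -99.2] 0.62 cur [ 422.1 -246.5   21.2] yaw -24.38 tilt [ 0.005 -0.004 -1.   ] F [-1.43 -0.39  2.68] w 0.639 t 11.4
```

Call:
jog_arm --rows '[0,0,-10,0,0.3,0,0,-35,0,0.3,0,0,-70,0,0.3,0,0,-100,0,0.3,0,0,-100,0,0.3]' --newtons 30

```text
clock: 11.9
tcp_pos: [0.4236, -0.2476, 0.1249]
tool_rot: [0.007, 0.84, 0.542, 0.002]
wrist_force: [1.3, -0.4, -4.3]
gripper_width: 0.635
```

```bash
python3 mv.py 511.9 -43.9 121 -27.5
```

```text
[222.   -3.6   3.1] 0.63 cur [ 423.6 -247.6  124.9] yaw -24.36 tilt [ 0.011 -0.009 -1.   ] F [ 1.34 -0.41 -4.32] w 0.635 t 11.9
```

Call:
jog_arm --rows '[45,-1,0,0.1,0.3,90,-2,0,0.2,0.3,135,-3,0,0.4,0.3,180,-3,0,0.6,0.3,212,-4,2,0.6,0.3,222,-4,3,0.6,0.3,222,-4,3,0.6,0.3,222,-4,3,0.6,0.3,222,-4,3,0.6,0.3]'

```text
clock: 12.8
tcp_pos: [0.5108, -0.0448, 0.1208]
tool_rot: [0.006, 0.855, 0.519, 0.002]
wrist_force: [0.4, 0.0, -5.4]
gripper_width: 0.638
```

```bash
python3 mv.py 511.9 -43.9 60 -27.5; python3 - <<'E'
from h import *
n="side"; cv2.imwrite(f"pics/{n}9.png",robot.read_camera(n)[:,:,::-1])
im=cv2.imread("pics/side9.png");a=cv2.resize(im[170:270,250:370],(720,600),interpolation=cv2.INTER_CUBIC)
cv2.imwrite("pics/s9c.png",a)
E
python3 mv.py 511.9 -43.9 60 -27.5
```

```text
[ 1.5 -0.2 60.8] 0.01 cur [510.8 -44.8 120.8] yaw -27.43 tilt [ 0.01  -0.009 -1.   ] F [ 0.41  0.02 -5.38] w 0.638 t 12.8
[ 1.5 -0.5 60.9] 0.01 cur [511.  -44.9 120.9] yaw -27.45 tilt [ 0.01  -0.009 -1.   ] F [ 0.96  0.16 -3.72] w 0.637 t 12.85
```

View pics/s9c.png

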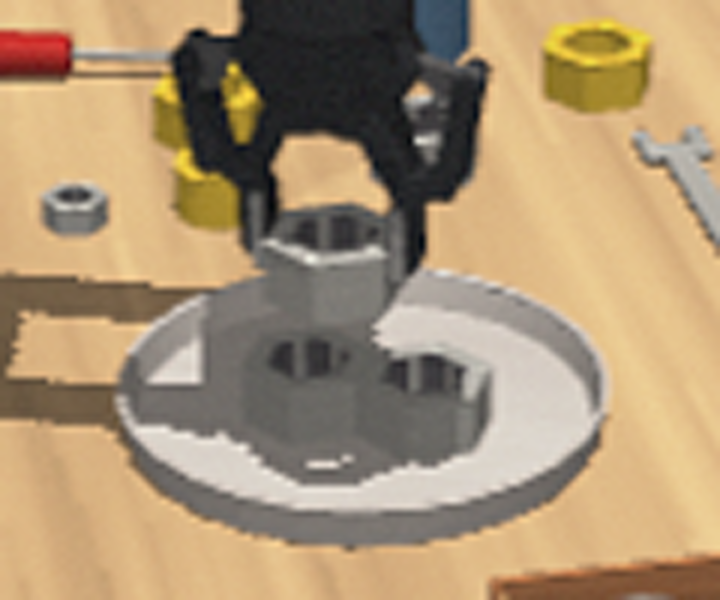

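```bash
python3 mv.py 511.9 -43.9 27 -27.5
```

```text
[ 1.6 -0.9 93.9] 0.01 cur [511.  -44.9 120.9] yaw -27.45 tilt [ 0.01  -0.009 -1.   ] F [ 0.96  0.16 -3.72] w 0.637 t 12.85
```

Call:
jog_arm --rows '[1,0,25,0,0.3,1.6,-1,50,0,0.3,1.6,-1,68,0,0.3,1.6,-1,80,0,0.3,1.6,-1,88,0,0.3,1.6,-1,92,0,0.3,1.6,-1,94,0,0.3,1.6,-1,94,0,0.3,1.6,-1,94,0,0.3]'

```text
clock: 13.75
tcp_pos: [0.5123, -0.0439, 0.0275]
tool_rot: [0.007, 0.855, 0.519, 0.003]
wrist_force: [0.6, -0.5, -3.6]
gripper_width: 0.638
```

```bash
python3 mv.py 511.9 -43.9 25.2 -27.5; python3 - <<'E'
from h import *
n="side"; cv2.imwrite(f"pics/{n}10.png",robot.read_camera(n)[:,:,::-1])
im=cv2.imread("pics/side10.png");a=cv2.resize(im[190:270,260:360],(750,600),interpolation=cv2.INTER_CUBIC)
cv2.imwrite("pics/s10c.png",a)
E
```

```text
[-0.1 -0.4  2.3] 0.01 cur [512.3 -43.9  27.5] yaw -27.44 tilt [ 0.012 -0.009 -1.   ] F [ 0.57 -0.52 -3.59] w 0.638 t 13.75
```

View pics/s10c.png

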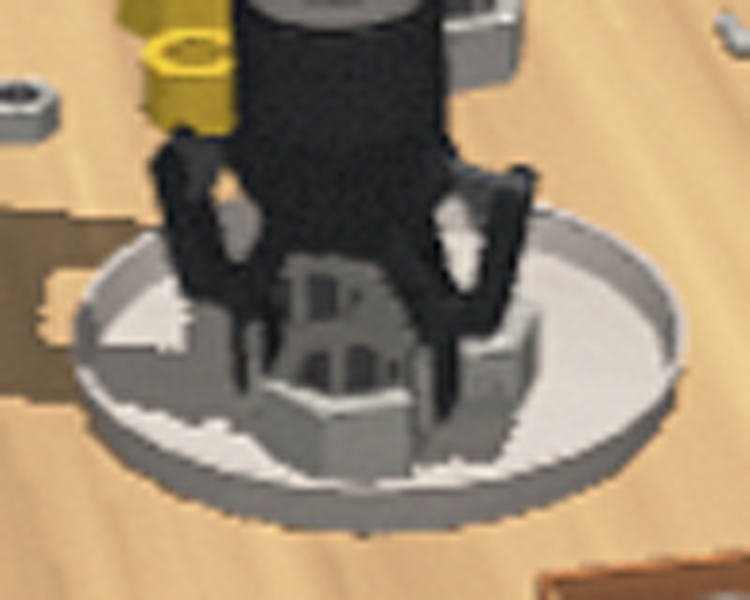

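Call:
jog_arm --rows '[0,0,1.2,0,0.3,0,0,2.3,0,0.3,0,0,2.3,0,0.3,0,0,2.3,0,-0.4,0,0,2.3,0,-0.7,0,0,2.3,0,-0.7,0,0,-10,0,-0.7,0,0,-40,0,-0.7,0,0,-70,0,-0.8,0,0,-100,0,-1,0,0,-105,0,-1,0,0,-105,0,-1]'

```text
clock: 15.0
tcp_pos: [0.512, -0.0431, 0.1341]
tool_rot: [0.008, 0.855, 0.519, 0.004]
wrist_force: [-0.0, 0.4, 1.0]
gripper_width: 0.998
```

```bash
python3 mv.py 619 256 130 -27.5
```

```text
[314.8 -42.9   2.8] 0.01 cur [512.  -43.1 134.1] yaw -27.43 tilt [ 0.015 -0.01  -1.   ] F [-0.02  0.37  0.98] w 0.998 t 15.0
```

```bash
python3 mv.py 616.3 256 80 -21
```

```text
[313.6 -46.2  52.7] -1.29 cur [512.  -43.1 134.1] yaw -27.43 tilt [ 0.015 -0.01  -1.   ] F [-0.02  0.37  0.98] w 0.998 t 15.0
```

Call:
jog_arm --rows '[45,-6,0,0,-1,90,-13,0,-0.3,-1,135,-20,0,-0.6,-1,180,-26,0,-0.9,-1,225,-33,0,-1.2,-1,270,-40,0,-1.3,-1,305,-45,10,-1.3,-1,314,-46,30,-1.3,-1,314,-46,52,-1.3,-1]'

```text
clock: 15.9
tcp_pos: [0.6167, 0.2584, 0.0789]
tool_rot: [0.008, 0.823, 0.568, 0.003]
wrist_force: [-0.0, -0.2, -1.2]
gripper_width: 0.998
```

```bash
python3 mv.py 616.3 256 20 -21; python3 - <<'E'
from h import *
for n in("side","top"): cv2.imwrite(f"pics/{n}11.png",robot.read_camera(n)[:,:,::-1])
b=cv2.imread("pics/top11.png");b=np.clip(b*1.7,0,255).astype(np.uint8);cv2.imwrite("pics/t11c.png",cv2.resize(b[190:310,240:400],(800,600),interpolation=cv2.INTER_CUBIC))
im=cv2.imread("pics/side11.png");a=cv2.resize(im[140:260,240:400],(800,600),interpolation=cv2.INTER_CUBIC)
cv2.imwrite("pics/s11c.png",a)
E
python3 mv.py 616.3 256 20 -21
```

```text
[-2.2 -0.5 58.9] 0.04 cur [616.7 258.4  78.9] yaw -20.8 tilt [ 0.015 -0.009 -1.   ] F [-0.01 -0.22 -1.18] w 0.998 t 15.9
[ 2.   2.4 55.9] 0.02 cur [613.  255.7  75.9] yaw -20.88 tilt [ 0.006 -0.012 -1.   ] F [-0.19 -0.66 -0.5 ] w 1.002 t 16.0
```

View pics/t11c.png

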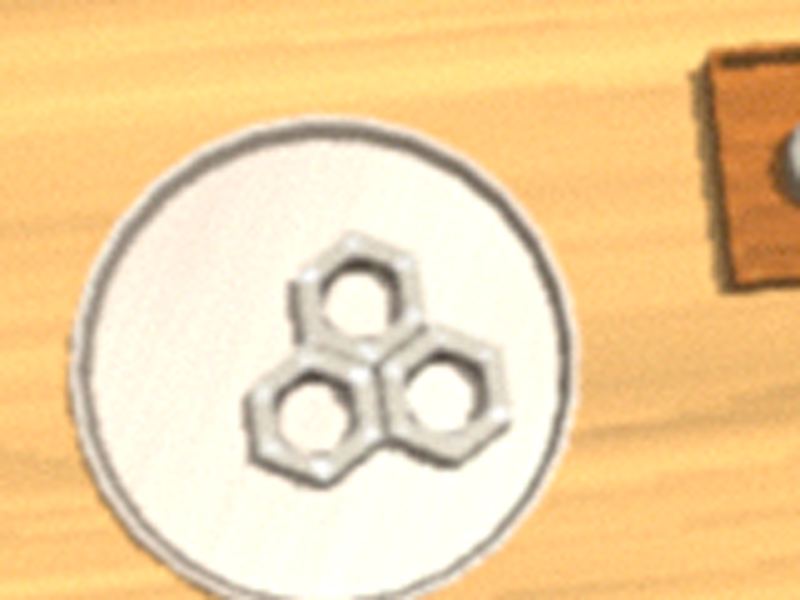

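View pics/s11c.png

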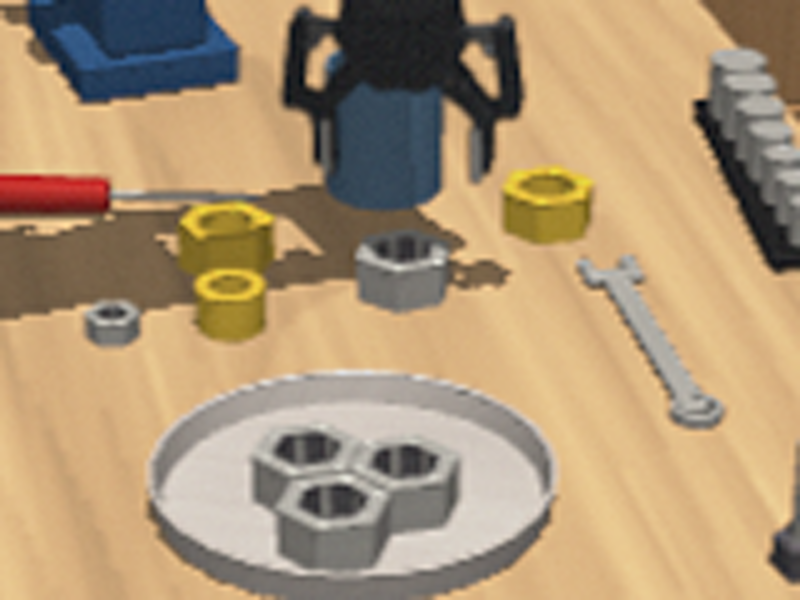

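The first nut sits in the hollow at top crop (443,395), almost touching both of the pair, which are at (360,300) and (315,415). Fitting the three nuts in this picture.

```bash
cat > clus.py <<'E'
from pair import *
# fit each nut locally given guesses; th guess
def fnut(n,img,p0,z=.033,rng=.004,dth=.1):
    G=grad(img,.6);f=lambda q:-score(n,G,"hex",q,z);best=None
    for dx in np.arange(-rng,rng+1e-9,.001):
        for dy in np.arange(-rng,rng+1e-9,.001):
            for dt in np.linspace(-dth,dth,3):
                p=np.array([p0[0]+dx,p0[1]+dy,p0[2]+dt]);v=f(p)
                if best is None or v<best[0]:best=(v,p)
    S=np.vstack([best[1]]+[best[1]+e for e in np.diag([.001,.001,.03])])
    r=minimize(f,best[1],method="Nelder-Mead",options=dict(initial_simplex=S,xatol=1e-5,fatol=1e-4));return r.x,-r.fun
def cluster(img,guess,out,n="top"):
    R={}
    for k,g in guess.items():
        R[k],f=fnut(n,img,g);print(k,(R[k][:2]*1e3).round(2),np.degrees(R[k][2]).round(2),round(f,1))
    ks=list(R)
    for i in range(len(ks)):
        for j in range(i): 
            d=(R[ks[i]]-R[ks[j]])[:2]*1e3;print(ks[j]+ks[i],"d",np.hypot(*d).round(2),"dir",np.degrees(np.arctan2(d[1],d[0])).round(1))
    pp=proj(n,[[*r[:2],.033] for r in R.values()]).mean(0).astype(int)
    im=np.clip((img-(60. if n=="top" else 0))*(1.6 if n=="top" else 1),0,255).astype(np.uint8)
    draw(n,im,[("hex",r,.033) for r in R.values()],pp[0]-36,pp[1]-36,72,72,8,out);return R
E
cat > m4.py <<'E'
from clus import *
t=cv2.imread("pics/top11.png")
pt,f=fpair("top",t,(.5378,.0036),np.radians(-27.4));print("pair",pt[:2]*1e3,np.degrees(pt[2]))
u=np.array([np.cos(pt[2]),np.sin(pt[2])]);c=pt[:2]
D=ray("top",(240+443.5/5-.5,190+395.5/5-.5),.033);print(D)
cluster(t,{"A":[*(c+u*.0277),pt[2]],"B":[*(c-u*.0277),pt[2]],"D":[D[0],D[1],pt[2]]},"pics/cl.png")
E
python3 m4.py
```

```text
pair [537.91871298   3.93308665] -27.259837054534778
[ 0.51335643 -0.04067414  0.033     ]
A [562.56  -9.19] -26.21 23.4
B [513.2   16.64] -24.7 26.4
D [514.26 -44.42] -26.49 26.2
AB d 55.71 dir 152.4
AD d 59.78 dir -143.9
BD d 61.08 dir -89.0
```

View pics/cl.png

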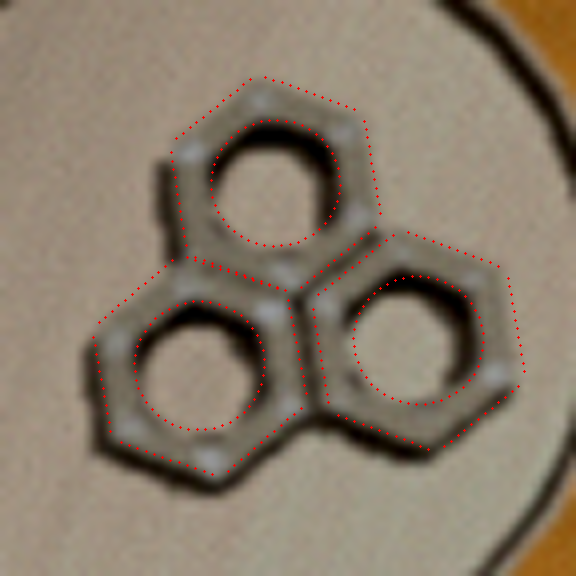

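Call:
jog_arm --rows '[2,2,20,0,-1,2,2,36,0,-1,2,2,48,0,-1,2,2,55,0,-1,2,2,55,0,-1,2,2,55,0,-1]'

```text
clock: 16.6
tcp_pos: [0.6162, 0.2562, 0.0213]
tool_rot: [0.007, 0.824, 0.567, -0.001]
wrist_force: [-0.9, -0.8, -0.1]
gripper_width: 1.005
```

```bash
python3 mv.py 616.3 256 20 -21; python3 - <<'E'
from h import *
n="side"; cv2.imwrite(f"pics/{n}12.png",robot.read_camera(n)[:,:,::-1])
im=cv2.imread("pics/side12.png");a=cv2.resize(im[130:230,260:380],(720,600),interpolation=cv2.INTER_CUBIC)
cv2.imwrite("pics/s12c.png",a)
E
```

```text
[-0.1  0.1  1.3] 0.02 cur [616.2 256.2  21.3] yaw -20.89 tilt [ 0.007 -0.012 -1.   ] F [-0.86 -0.77 -0.05] w 1.005 t 16.6
```

View pics/s12c.png

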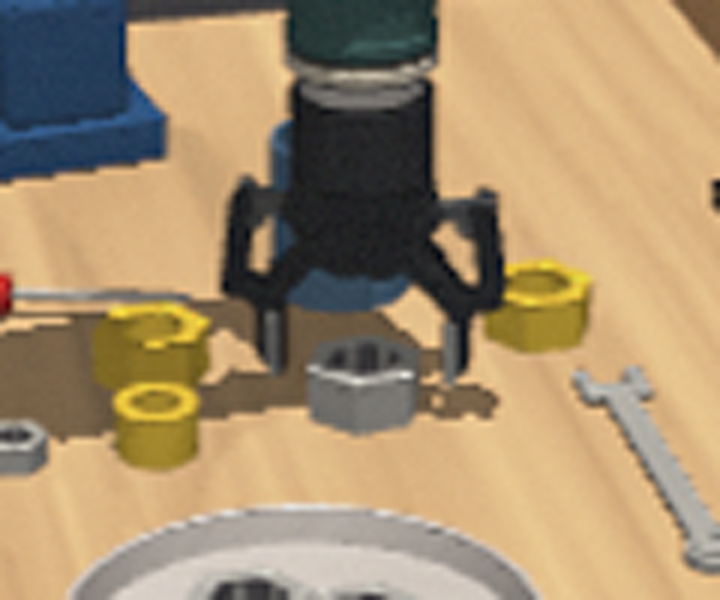

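Call:
jog_arm --rows '[0,0,0.8,0,0.0,0,0,0.8,0,0.3,0,0,0.8,0,0.3,0,0,0.8,0,0.3,0,0,0.8,0,0.3,0,0,0.8,0,-0.6,0,0,0.8,0,-1,0,0,0.8,0,-1]' --newtons 25

```text
clock: 17.45
tcp_pos: [0.6164, 0.2562, 0.0206]
tool_rot: [0.007, 0.824, 0.567, -0.0]
wrist_force: [-0.4, 0.3, -0.6]
gripper_width: 1.0
```

```bash
python3 mv.py 616.3 256 20.5 39.1
```

```text
[-0.2  0.   0.1] -12.0 cur [616.4 256.2  20.6] yaw -20.89 tilt [ 0.007 -0.012 -1.   ] F [-0.42  0.27 -0.57] w 1.0 t 17.45
```

Call:
jog_arm --rows '[0,0,0,-1.7,-1,0,0,0,-3.4,-1,0,0,0,-5.1,-1,0,0,0,-6.8,-1,0,0,0,-8.5,-1,0,0,0,-10.2,-1,0,0,0,-12,-1,0,0,0,-12,-1,0,0,0,-12,0,0,0,0,-12,0.3,0,0,0,-12,0.3,0,0,0,-12,0.3]'

```text
clock: 18.65
tcp_pos: [0.6168, 0.2564, 0.0208]
tool_rot: [0.006, 0.43, 0.903, -0.004]
wrist_force: [0.4, 1.0, 0.3]
gripper_width: 0.635
```

```bash
python3 mv.py 616.3 256 20.5 39.1
```

```text
[ 0.  -0.6  0.3] -0.01 cur [616.8 256.4  20.8] yaw 39.04 tilt [ 0.008 -0.012 -1.   ] F [0.43 0.97 0.27] w 0.635 t 18.65
```

Call:
jog_arm --rows '[0,0,0,0,-0.6,0,0,0,0,-1,0,0,0,1.7,-1,0,0,0,3.4,-1,0,0,0,5.1,-1,0,0,0,6.8,-1,0,0,0,8.5,-1,0,0,0,10.2,-1,0,0,0,12,-1,0,0,0,12,-1,0,0,0,12,0,0,0,0,12,0.3]'

```text
clock: 19.85
tcp_pos: [0.6167, 0.2564, 0.0208]
tool_rot: [0.007, 0.823, 0.568, -0.0]
wrist_force: [0.3, -0.3, 0.6]
gripper_width: 0.687
```

Call:
jog_arm --rows '[0,0,0,0,0.3,0,0,0,0,0.3,0,0,-10,0,0.3,0,0,-40,0,0.3,0,0,-75,0,0.3,0,0,-95,0,0.3,0,0,-95,0,0.3,0,0,-95,0,0.3,0,0,-95,0,0.3]' --newtons 30

```text
clock: 20.75
tcp_pos: [0.6144, 0.257, 0.1139]
tool_rot: [0.007, 0.823, 0.568, -0.002]
wrist_force: [-1.2, -0.3, -3.6]
gripper_width: 0.636
```

```bash
python3 mv.py 560 46 116 -27.5
```

```text
[-216.5   24.     0.3] 1.34 cur [614.4 257.  113.9] yaw -20.78 tilt [ 0.004 -0.013 -1.   ] F [-1.2  -0.28 -3.58] w 0.636 t 20.75
```

```bash
python3 mv.py 559.2 46.6 116 -27.4
```

```text
[-216.3   23.1    0.3] 1.32 cur [614.4 257.  113.9] yaw -20.78 tilt [ 0.004 -0.013 -1.   ] F [-1.2  -0.28 -3.58] w 0.636 t 20.75
```

Call:
jog_arm --rows '[-45,5,0,0.3,0.3,-90,10,0,0.5,0.3,-135,14,0,0.8,0.3,-180,19,0,1.1,0.3,-208,22,0,1.3,0.3,-216,23,0,1.3,0.3,-216,23,0,1.3,0.3,-216,23,0,1.3,0.3,-216,23,0,1.3,0.3]'

```text
clock: 21.65
tcp_pos: [0.5595, 0.048, 0.1159]
tool_rot: [0.006, 0.854, 0.521, -0.001]
wrist_force: [0.4, 1.1, -4.3]
gripper_width: 0.634
```

```bash
python3 mv.py 559.2 46.6 26.5 -27.4
```

```text
[-0.6 -0.4 89.4] 0.04 cur [559.5  48.  115.9] yaw -27.21 tilt [ 0.004 -0.012 -1.   ] F [ 0.36  1.09 -4.32] w 0.634 t 21.65
```

Call:
jog_arm --rows '[-0.6,-0.4,25,0,0.3,-0.6,-0.4,48,0,0.3,-0.6,-0.4,65,0,0.3,-0.6,-0.4,77,0,0.3,-0.6,-0.4,84,0,0.3,-0.6,-0.4,87.5,0,0.3,-0.6,-0.4,88.5,0,0.3,-0.6,-0.4,88.5,0,0.3]'

```text
clock: 22.45
tcp_pos: [0.5598, 0.0467, 0.0279]
tool_rot: [0.007, 0.854, 0.521, -0.001]
wrist_force: [-0.6, -0.2, -5.2]
gripper_width: 0.637
```

```bash
python3 mv.py 559.2 46.6 25 -27.4; python3 - <<'E'
from h import *
n="side"; cv2.imwrite(f"pics/{n}13.png",robot.read_camera(n)[:,:,::-1])
im=cv2.imread("pics/side13.png");a=cv2.resize(im[180:270,260:360],(667,600),interpolation=cv2.INTER_CUBIC)
cv2.imwrite("pics/s13c.png",a)
E
```

```text
[-0.3 -0.5  2.9] 0.04 cur [559.8  46.7  27.9] yaw -27.21 tilt [ 0.005 -0.012 -1.   ] F [-0.63 -0.18 -5.25] w 0.637 t 22.45
```

View pics/s13c.png

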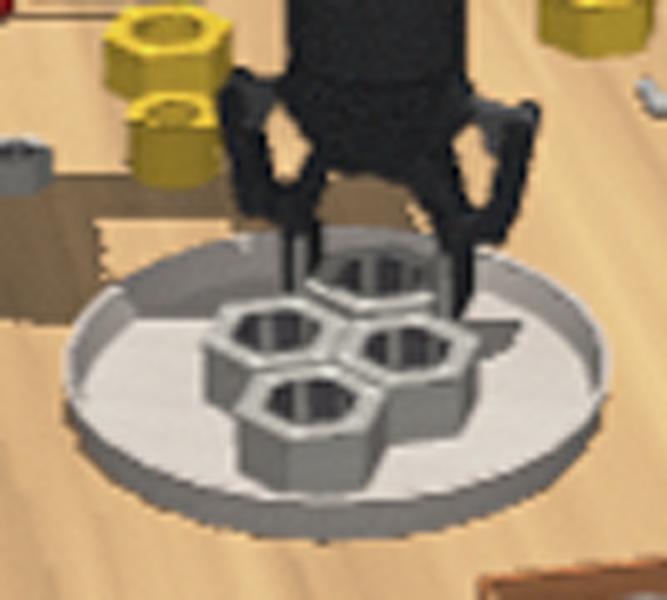

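Call:
jog_arm --rows '[0,0,1.5,0,0.3,0,0,2.9,0,0.3,0,0,2.9,0,0.3,0,0,2.9,0,-0.4,0,0,2.9,0,-0.7,0,0,2.9,0,-0.7,0,0,-10,0,-0.7,0,0,-45,0,-0.7,0,0,-90,0,-1,20,0,-100,0,-1,70,0,-100,0,-1,120,0,-100,0,-1]'

```text
clock: 23.7
tcp_pos: [0.6154, 0.1551, 0.1296]
tool_rot: [0.007, 0.854, 0.52, 0.0]
wrist_force: [0.5, -0.5, -0.0]
gripper_width: 0.998
```

Call:
jog_arm --rows '[40,0,0,0,-1,80,0,0,0,-1,80,0,0,0,-1]'

```text
clock: 24.0
tcp_pos: [0.6548, 0.2312, 0.1306]
tool_rot: [0.007, 0.853, 0.521, 0.003]
wrist_force: [-0.1, -1.0, 0.4]
gripper_width: 0.998
```

```bash
python3 mv.py 559.2 46.6 25 -27.4; cat > m5.py <<'E'
import sys
from clus import *
k=sys.argv[1]
for n in("side","top"): cv2.imwrite(f"pics/{n}{k}.png",robot.read_camera(n)[:,:,::-1])
b=cv2.imread(f"pics/top{k}.png").astype(float);b=np.clip((b-60)*2,0,255).astype(np.uint8);cv2.imwrite(f"pics/t{k}c.png",cv2.resize(b[220:295,265:355],(720,600),interpolation=cv2.INTER_LANCZOS4))
im=cv2.imread(f"pics/side{k}.png");a=cv2.resize(im[205:265,270:350],(800,600),interpolation=cv2.INTER_LANCZOS4)
cv2.imwrite(f"pics/s{k}c.png",a)
E
python3 m5.py 14
```

```text
[-207.6   -2.6  106.1] 0.05 cur [654.8 231.2 130.6] yaw -27.14 tilt [ 0.013 -0.009 -1.   ] F [-0.08 -0.96  0.35] w 0.998 t 24.0
```

View pics/t14c.png

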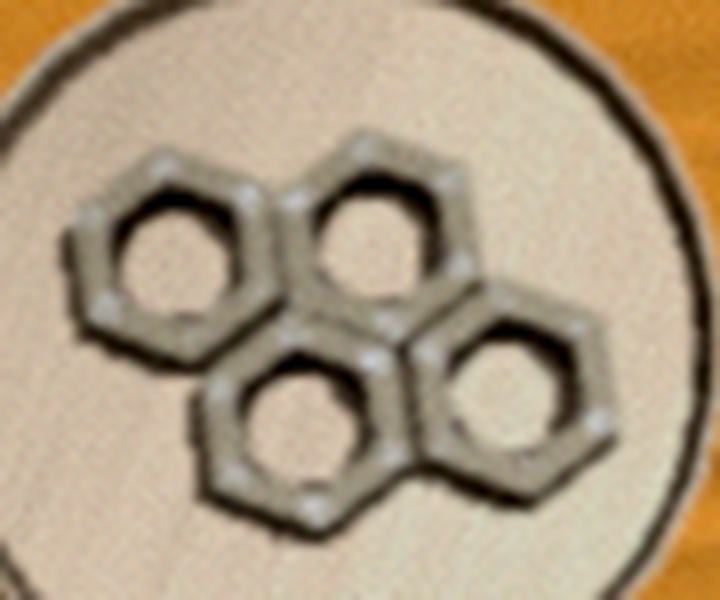

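View pics/s14c.png

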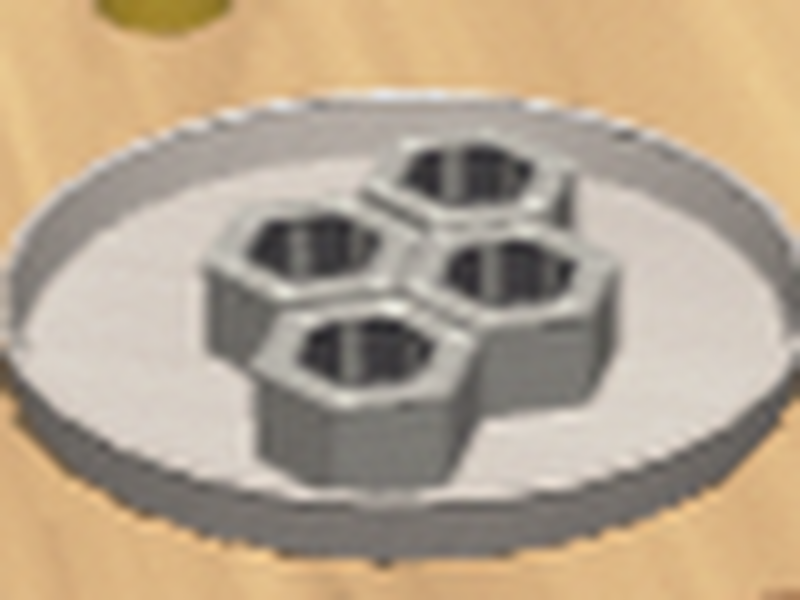

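All four nuts lie flat in a diamond with narrow gaps at both outer nuts. To measure the gaps I'll match the nuts' images against each other, since they share the same orientation and shading.

```bash
cat > rel.py <<'E'
import sys
from fit import *
from scipy.ndimage import map_coordinates
def rectify(img,x0=.46,x1=.62,y0=-.10,y1=.11,res=.00025,z=.033):
    xs=np.arange(x0,x1,res);ys=np.arange(y0,y1,res);X,Y=np.meshgrid(xs,ys,indexing="ij")
    P=np.c_[X.ravel(),Y.ravel(),np.full(X.size,z)];uv=proj("top",P)
    g=img.astype(float).mean(2);return map_coordinates(g,[uv[:,1],uv[:,0]],order=3).reshape(X.shape).astype(np.float32)
def relate(img,guess,th,res=.00025,x0=.46,y0=-.10):
    I=rectify(img,res=res);h=int(.030/res)
    yy,xx=np.mgrid[-h:h+1,-h:h+1]*res  # rows=x, cols=y
    # hex mask slightly inset
    m=np.ones_like(xx,bool)
    for k in range(6):
        a=th+k*np.pi/3;m&=(yy*np.cos(a)+xx*np.sin(a))<.0270
    m=m.astype(np.float32)
    def patch(c): i=int(round((c[0]-x0)/res));j=int(round((c[1]-y0)/res));return I[i-h:i+h+1,j-h:j+h+1],np.array([x0+i*res,y0+j*res])
    ks=list(guess);out={}
    for a in ks:
        T,ca=patch(guess[a])
        for b in ks:
            if a==b: continue
            i=int(round((guess[b][0]-x0)/res));j=int(round((guess[b][1]-y0)/res));w=int(.006/res)
            S=I[i-h-w:i+h+w+1,j-h-w:j+h+w+1]
            r=cv2.matchTemplate(S,T,cv2.TM_CCOEFF_NORMED,mask=m);r[~np.isfinite(r)]=-1
            _,v,_,(cx,cy)=cv2.minMaxLoc(r)
            sub=lambda l,c,rr:0.5*(l-rr)/(l-2*c+rr)
            dy=sub(r[cy,cx-1],r[cy,cx],r[cy,cx+1]) if 0<cx<r.shape[1]-1 else 0
            dx=sub(r[cy-1,cx],r[cy,cx],r[cy+1,cx]) if 0<cy<r.shape[0]-1 else 0
            cb=np.array([x0+(i-w+cy+dx)*res,y0+(j-w+cx+dy)*res]);out[a,b]=(cb-ca,v)
    return out
def report(img,guess,thd):
    th=np.radians(thd);o=relate(img,guess,th);u=np.array([np.cos(th),np.sin(th)]);n=np.array([np.sin(th),-np.cos(th)])
    D={}
    for a,b in o:
        if a<b:
            d=(o[a,b][0]-o[b,a][0])/2*1e3;D[a+b]=d
            print(a+b,"dist",np.hypot(*d).round(2),"u,n",(d@u).round(2),(d@n).round(2),"asym",((o[a,b][0]+o[b,a][0])*1e3).round(2),round(o[a,b][1],3),"ang",np.degrees(np.arctan2(d[1],d[0])).round(1))
    return D
E
cat > m6.py <<'E'
from rel import *
k=sys.argv[1];t=cv2.imread(f"pics/top{k}.png")
f=lambda x,y:ray("top",(265+(x+.5)/8-.5,220+(y+.5)/8-.5),.033)[:2]
report(t,{"A":f(375,240),"B":f(303,422),"C":f(175,260),"D":f(512,390)},-27.4)
E
python3 m6.py 14
```

```text
AB dist 55.0 u,n -55.0 0.6 asym [ 0.03 -0.13] 0.951 ang 153.2
AC dist 55.85 u,n -24.99 -49.95 asym [ 0.22 -0.11] 0.945 ang 89.2
AD dist 56.41 u,n -25.18 50.48 asym [ 0.09 -0.24] 0.948 ang -143.9
BC dist 58.79 u,n 30.02 -50.54 asym [-0.06 -0.04] 0.959 ang 31.9
BD dist 58.11 u,n 29.83 49.87 asym [-0.02  0.08] 0.947 ang -86.5
CD dist 100.42 u,n -0.21 100.42 asym [-0.08 -0.02] 0.905 ang -117.5
```

The measurement is precise, with a match residual of about 0.1 mm. The pair is tight (55.0 mm, yaw -26.8°). Nut C needs about -3.0 mm along u and +2.6 mm inward. Nut D needs about -1.8 mm along u and -2.6 mm inward. I'll regrip each one centred, then slide it in while watching the force.

```bash
python3 mv.py 556.9 48.3 70 -26.9
```

```text
[-202.    -3.7   61. ] -0.07 cur [652.1 227.  129.7] yaw -27.23 tilt [ 0.009 -0.012 -1.   ] F [ 0.12 -1.01  0.54] w 1.002 t 24.1
```

Call:
jog_arm --rows '[-45,-1,0,0,-1,-90,-2,5,0,-1,-135,-3,20,-0.1,-1,-175,-3.7,40,-0.1,-1,-198,-3.7,58,-0.1,-1,-202,-3.7,61,-0.1,-1,-202,-3.7,61,-0.1,-1,-202,-3.7,61,-0.1,-1]'

```text
clock: 24.9
tcp_pos: [0.558, 0.0485, 0.0711]
tool_rot: [0.008, 0.852, 0.524, 0.001]
wrist_force: [0.9, -0.2, 0.1]
gripper_width: 1.004
```

```bash
python3 mv.py 556.9 48.3 25 -26.9
```

```text
[-0.4 -1.6 46.1] 0.03 cur [558.   48.5  71.1] yaw -26.76 tilt [ 0.011 -0.012 -1.   ] F [ 0.87 -0.22  0.11] w 1.004 t 24.9
```

Call:
jog_arm --rows '[-0.4,-1.6,15,0,-1,-0.4,-1.6,30,0,-1,-0.4,-1.6,40,0,-1,-0.4,-1.6,45,0,-1,-0.4,-1.6,46,0,-1,-0.4,-1.6,46,0,-1,-0.4,-1.6,46,0,-1]'

```text
clock: 25.6
tcp_pos: [0.5574, 0.0484, 0.0256]
tool_rot: [0.008, 0.851, 0.524, 0.002]
wrist_force: [1.2, 0.7, 0.5]
gripper_width: 1.003
```

```bash
python3 mv.py 556.9 48.3 25 -26.9
```

```text
[-0.3 -0.5  0.6] 0.03 cur [557.4  48.4  25.6] yaw -26.75 tilt [ 0.012 -0.012 -1.   ] F [1.2  0.7  0.45] w 1.003 t 25.6
```

Call:
jog_arm --rows '[0,-0.5,0,0,-0.2,0,-0.5,0,0,0.2,0,-0.5,0,0,0.3,0,-0.5,0,0,0.3,0,-0.5,0,0,0.3,0,-0.5,0,0,0.3]' --newtons 20

```text
clock: 26.2
tcp_pos: [0.5581, 0.0485, 0.0263]
tool_rot: [0.009, 0.851, 0.524, 0.003]
wrist_force: [0.8, -0.8, 6.1]
gripper_width: 0.644
```

```bash
python3 mv.py 556.9 48.3 25 -26.9;python3 mv.py 555.7 46.0 25 -26.9
```

```text
[-0.7 -1.   1.3] 0.03 cur [558.1  48.5  26.3] yaw -26.75 tilt [ 0.014 -0.012 -1.   ] F [ 0.78 -0.77  6.07] w 0.644 t 26.2
[-3.3 -1.   1.3] 0.03 cur [558.1  48.5  26.3] yaw -26.75 tilt [ 0.014 -0.012 -1.   ] F [ 0.78 -0.77  6.07] w 0.644 t 26.2
```

Call:
jog_arm --rows '[0,-0.5,-0.5,0,0.3,-0.5,-1,-0.5,0,0.3,-1,-1,-0.5,0,0.3,-1.6,-1,-0.5,0,0.3,-1.6,-1,-0.5,0,0.3]'

```text
clock: 26.7
tcp_pos: [0.5558, 0.0474, 0.0264]
tool_rot: [0.009, 0.851, 0.524, 0.002]
wrist_force: [-0.6, 0.5, -5.2]
gripper_width: 0.638
```

```bash
python3 mv.py 555.7 46.0 25 -26.9
```

```text
[-1.3  0.5  1.4] 0.03 cur [555.8  47.4  26.4] yaw -26.75 tilt [ 0.013 -0.012 -1.   ] F [-0.6   0.5  -5.23] w 0.638 t 26.7
```

Call:
jog_arm --rows '[0,0.2,0,0,0.3,-0.3,0.4,0,0,0.3,-0.6,0.4,0.3,0,0.3,-0.7,0.4,0.6,0,0.3,-0.7,0.4,0.6,0,0.3]'

```text
clock: 27.2
tcp_pos: [0.5559, 0.047, 0.0263]
tool_rot: [0.009, 0.852, 0.524, 0.002]
wrist_force: [-1.8, 3.4, 5.1]
gripper_width: 0.64
```

```bash
python3 mv.py 555.7 46.0 25 -26.9; python3 m5.py 15
```

```text
[-0.9  0.2  1.3] 0.03 cur [555.9  47.   26.3] yaw -26.76 tilt [ 0.013 -0.012 -1.   ] F [-1.79  3.37  5.1 ] w 0.64 t 27.2
```

View pics/s15c.png

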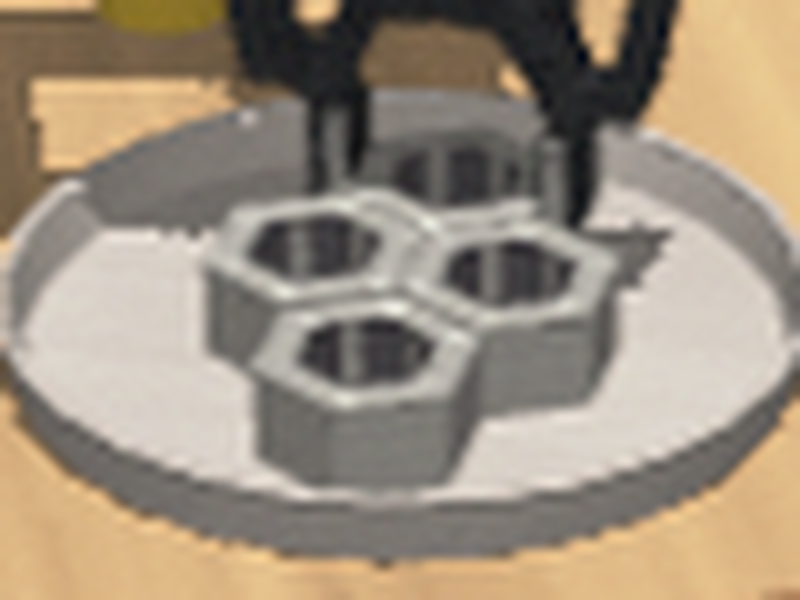

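Resistance is about 3.4 N along +y, which is floor friction or contact. I'll stop, release and measure.

Call:
jog_arm --rows '[0,0,0,0,-0.4,0,0,0,0,-0.7,0,0,0,0,-0.7,0,0,-10,0,-0.7,0,0,-45,0,-0.8,0,0,-90,0,-1,40,0,-100,0,-1,85,0,-100,0,-1,130,0,-100,0,-1,175,0,-100,0,-1,200,0,-100,0,-1]'

```text
clock: 28.4
tcp_pos: [0.6463, 0.23, 0.1264]
tool_rot: [0.009, 0.851, 0.525, 0.004]
wrist_force: [1.1, 0.1, -0.8]
gripper_width: 1.001
```

```bash
python3 m5.py 16; python3 m6.py 16
```

```text
AB dist 55.02 u,n -55.01 0.57 asym [ 0.1  -0.16] 0.949 ang 153.2
AC dist 55.46 u,n -28.57 -47.54 asym [ 0.13 -0.08] 0.951 ang 93.6
AD dist 56.43 u,n -25.19 50.5 asym [ 0.09 -0.29] 0.942 ang -143.9
BC dist 54.83 u,n 26.37 -48.08 asym [ 0. -0.] 0.959 ang 33.9
BD dist 58.11 u,n 29.84 49.87 asym [-0.02  0.1 ] 0.946 ang -86.5
CD dist 97.95 u,n 3.48 97.89 asym [0.   0.01] 0.876 ang -115.4
```

View pics/t16c.png

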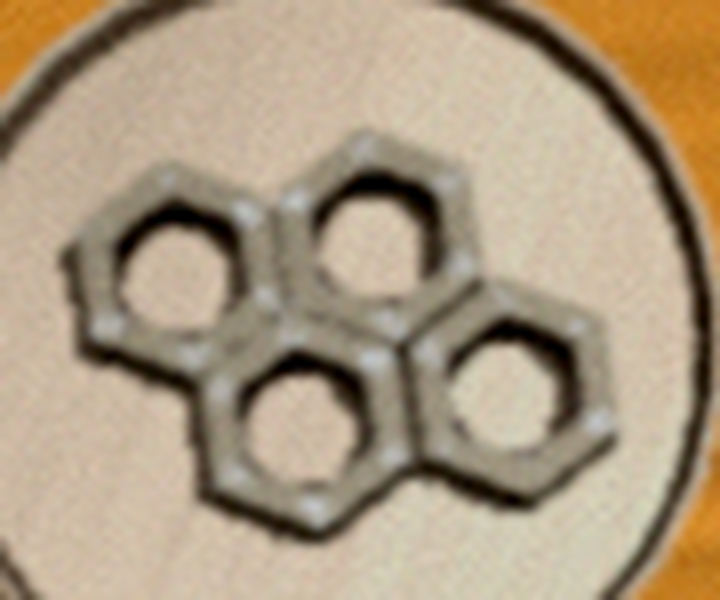

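C is now seated: 54.8 mm to B and 55.5 mm to A, where 55.0 means touching. Next is nut D.

```bash
python3 mv.py 510.6 -43.5 110 -26.9
```

```text
[-305.5    0.8   16.8] 0.06 cur [646.4 230.2 126.1] yaw -26.6 tilt [ 0.016 -0.01  -1.   ] F [-0.9  -0.3   1.14] w 0.998 t 28.5
```

Call:
jog_arm --rows '[-45,0,0,0,-1,-90,0,0,0,-1,-135,0,0,0,-1,-180,0.5,0,0,-1,-225,0.8,0,0,-1,-270,0.8,0,0,-1,-300,0.8,0,0,-1,-305,0.8,5,0,-1,-305,0.8,30,0,-1,-305,0.8,52,0,-1,-305,0.8,52,0,-1]'

```text
clock: 29.6
tcp_pos: [0.5092, -0.043, 0.0728]
tool_rot: [0.007, 0.851, 0.525, 0.002]
wrist_force: [-1.8, 0.4, 0.0]
gripper_width: 1.004
```

```bash
python3 mv.py 510.6 -43.5 26 -26.9
```

```text
[ 0.3  0.8 46.9] 0.06 cur [509.2 -43.   72.8] yaw -26.62 tilt [ 0.011 -0.009 -1.   ] F [-1.8   0.4   0.01] w 1.004 t 29.6
```

Call:
jog_arm --rows '[0,0.8,15,0,-1,0,0.8,30,0,-1,0,0.8,40,0,-1,0,0.8,45,0,-1,0,0.8,46.5,0,-1,0,0.8,46.5,0,-1,0,0.8,46.5,0,-1]'

```text
clock: 30.3
tcp_pos: [0.5109, -0.0438, 0.0269]
tool_rot: [0.007, 0.851, 0.525, 0.003]
wrist_force: [0.0, -0.7, 0.7]
gripper_width: 1.0
```

```bash
python3 mv.py 510.6 -43.5 26 -26.9
```

```text
[ 0.2 -0.5  0.9] 0.06 cur [510.9 -43.8  26.9] yaw -26.62 tilt [ 0.012 -0.01  -1.   ] F [ 0.04 -0.66  0.66] w 1.0 t 30.3
```

Call:
jog_arm --rows '[0,-0.4,0,0,-0.2,0,-0.4,0,0,0.2,0,-0.4,0,0,0.3,0,-0.4,0,0,0.3,0,-0.4,0,0,0.3,0,-0.4,0,0,0.3]' --newtons 20

```text
clock: 30.9
tcp_pos: [0.5113, -0.0438, 0.0275]
tool_rot: [0.008, 0.851, 0.525, 0.003]
wrist_force: [0.9, -0.1, 5.8]
gripper_width: 0.639
```

```bash
python3 mv.py 510.6 -43.2 26 -26.9
```

```text
[ 0.3 -0.9  1.5] 0.06 cur [511.3 -43.8  27.5] yaw -26.62 tilt [ 0.014 -0.01  -1.   ] F [ 0.91 -0.12  5.78] w 0.639 t 30.9
```

Call:
jog_arm --rows '[0,-0.4,-0.5,0,0.3,0.6,-0.8,-0.5,0,0.3,1.2,-0.8,-0.5,0,0.3,1.8,-0.8,-0.5,0,0.3,1.8,-0.8,-0.5,0,0.3]'

```text
clock: 31.4
tcp_pos: [0.5111, -0.0417, 0.0277]
tool_rot: [0.008, 0.851, 0.525, 0.003]
wrist_force: [-0.2, -0.0, -4.7]
gripper_width: 0.634
```

```bash
python3 mv.py 510.6 -43.2 26 -26.9
```

```text
[-1.6  0.2  1.7] 0.06 cur [511.1 -41.7  27.7] yaw -26.62 tilt [ 0.013 -0.01  -1.   ] F [-0.2  -0.03 -4.74] w 0.634 t 31.4
```

Call:
jog_arm --rows '[0.2,0.2,0,0,0.3,0.5,0.2,0,0,0.3,0.7,0.2,0.3,0,0.3,0.8,0.2,0.6,0,0.3,0.8,0.2,0.6,0,0.3]'

```text
clock: 31.9
tcp_pos: [0.5116, -0.0413, 0.0275]
tool_rot: [0.008, 0.851, 0.525, 0.003]
wrist_force: [-2.3, -1.3, 4.7]
gripper_width: 0.634
```

```bash
python3 mv.py 510.6 -43.2 26 -26.9
```

```text
[-2.2 -0.   1.5] 0.06 cur [511.6 -41.3  27.5] yaw -26.61 tilt [ 0.013 -0.01  -1.   ] F [-2.32 -1.26  4.66] w 0.634 t 31.9
```

Call:
jog_arm --rows '[0,0,0,0,-0.4,0,0,0,0,-0.7,0,0,0,0,-0.7,0,0,-10,0,-0.7,0,0,-45,0,-0.8,0,0,-90,0,-1,-40,0,-95,0,-1,-85,0,-95,0,-1,-130,0,-95,0,-1,-175,0,-95,0,-1,-210,0,-95,0,-1,-210,0,-95,0,-1]'

```text
clock: 33.1
tcp_pos: [0.4153, -0.2316, 0.124]
tool_rot: [0.009, 0.852, 0.524, 0.003]
wrist_force: [0.9, 0.8, 0.3]
gripper_width: 0.998
```

```bash
python3 m5.py 17; python3 m6.py 17
```

```text
AB dist 54.97 u,n -54.96 0.58 asym [ 0.11 -0.16] 0.951 ang 153.2
AC dist 55.45 u,n -28.54 -47.54 asym [ 0.14 -0.08] 0.954 ang 93.6
AD dist 55.29 u,n -27.55 47.94 asym [ 0.11 -0.13] 0.955 ang -147.3
BC dist 54.85 u,n 26.35 -48.11 asym [ 0.01 -0.01] 0.96 ang 33.9
BD dist 54.76 u,n 27.42 47.4 asym [-0.   -0.02] 0.939 ang -87.4
CD dist 95.38 u,n 1.03 95.38 asym [ 0.09 -0.01] 0.893 ang -116.8
```

View pics/t17c.png

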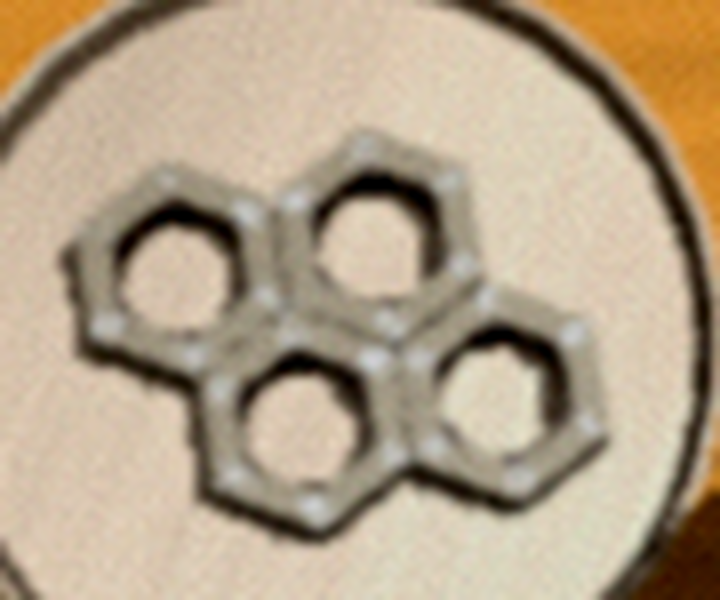

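View pics/s17c.png

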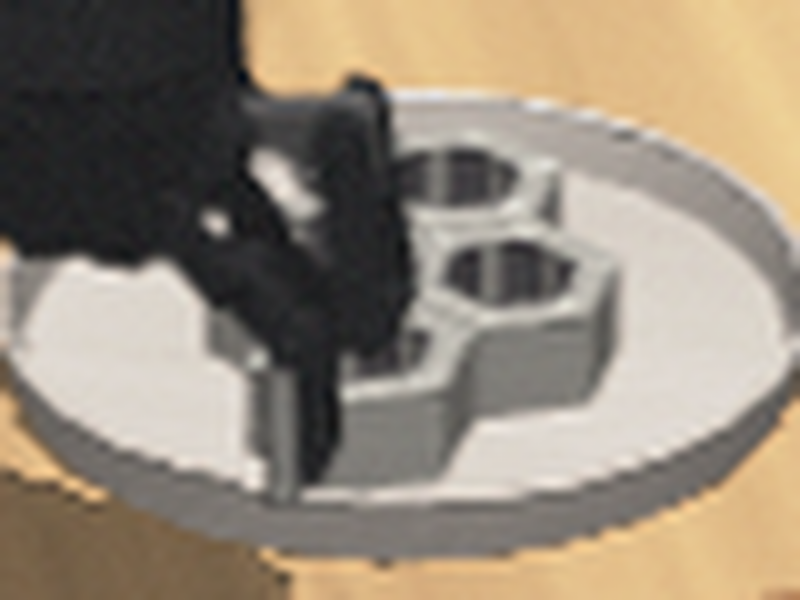

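Distances now: AB 55.0, BC 54.9, BD 54.8, AD 55.3, AC 55.5 and CD 95.4 mm (95.3 ideal), so every gap is about half a millimetre or less. I'll move the arm clear for a last check.

Call:
jog_arm --rows '[0,-20,-30,0,-1,0,-40,-60,0,-1,0,-60,-80,0,-1,0,-70,-90,0,-1,0,-70,-90,0,-1]'

```text
clock: 33.7
tcp_pos: [0.3524, -0.1951, 0.2136]
tool_rot: [0.009, 0.851, 0.525, 0.004]
wrist_force: [1.0, -0.1, -0.1]
gripper_width: 0.998
```

```bash
python3 m5.py 18; python3 m6.py 18; python3 - <<'E'
import cv2,numpy as np
b=cv2.imread("pics/top18.png");cv2.imwrite("pics/f.png",np.clip(b*1.5,0,255).astype(np.uint8))
E
```

```text
AB dist 54.97 u,n -54.96 0.57 asym [ 0.12 -0.15] 0.949 ang 153.2
AC dist 55.45 u,n -28.54 -47.54 asym [ 0.13 -0.08] 0.953 ang 93.6
AD dist 55.3 u,n -27.56 47.94 asym [ 0.11 -0.13] 0.953 ang -147.3
BC dist 54.83 u,n 26.35 -48.09 asym [ 0.01 -0.  ] 0.958 ang 33.9
BD dist 54.76 u,n 27.41 47.41 asym [-0.   -0.02] 0.939 ang -87.4
CD dist 95.39 u,n 1.02 95.39 asym [ 0.08 -0.02] 0.892 ang -116.8
```

View pics/f.png

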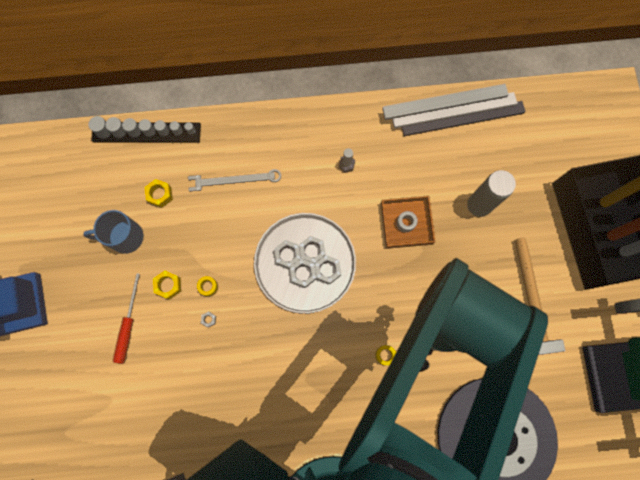

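View pics/s18c.png

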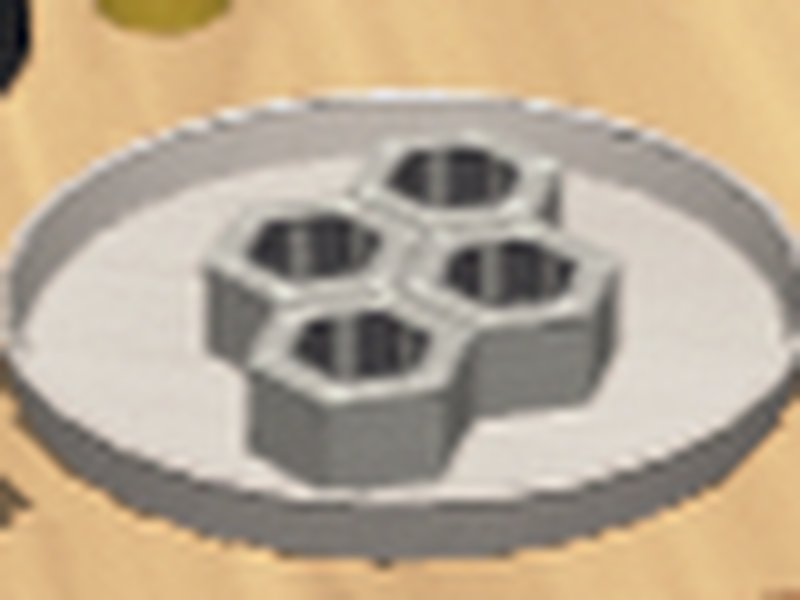

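The four nuts lie flat in a tight diamond at (305,263) and the bush stands in the box at (407,221). The bystanders look unmoved and the arm is clear. Handing in.

```bash
python3 -c "
from workcell import robot
print(robot.finish_job())"
```

```text
the job is handed in; nothing more can be done
None
```

The job is done and handed in at about 34 s of the 72 s allowed. The bush went into the wooden box first. Then nut_d went into the hollow on the bush's side of the pair, and nut_c into the other. Each was set down about 2–3 mm off, then regripped and slid in gently.

**Last checks**
- **Spacing:** centre distances from the top camera were 55.0 mm for the pair, and 54.8, 54.8, 55.3 and 55.5 mm from the added nuts to the pair. 55.0 mm means touching. The two added nuts are 95.4 mm apart, against 95.3 mm ideal.
- **Seating:** all four nuts lie flat in the side view, the bush stands in the box, and the bystanders I could see look unmoved. In the last picture the arm covered part of the hammer and nearly touched the near yellow bush.

**What disagreed**
- **Cameras:** the two cameras differed by about 9 mm along y. I worked out the offset by comparing the camera fits with the tool positions where I gripped nut_d and set down the bush.
- **Gaps:** the two nearest readings came out just under 55 mm, so the scale may read about 0.4% short. nut_a could then still have a gap of up to about 0.7 mm to nut_c and 0.5 mm to nut_d.

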